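# Wedge the release paddle down and take the tube block off the shaker

### The job

The hooks on the bench shaker let its tube block go only while the sprung paddle is down, so drive the wooden wedge, thin end first, in between the guard bar and the paddle until the paddle is right down on its stop, firmly but without ramming it, and let go. Then lift the block out by its handle and set it down gently, upright and wholly on the round cork mat. Leave the wedge holding the paddle down and do not disturb the things standing about.

Things in the scene. Friction and masses are not known exactly. Their poses are not given: they have to be found in the camera images.
- shaker: Fixed bench shaker: white box 186 mm deep, 148 wide, aluminium deck 36 mm above the bench. Origin on the bench under the paddle's hinge axis and the seated block's centre; x points to the rear (away from the paddle), y left, z up. The block's seat lies 48 mm above the bench with fences 8 mm high; the front fence is 69 mm behind the guard bar. The deck's front edge is 24 mm in front of the bar.
- guard_mouth (a point): Middle of the wedge slot, under the guard bar; axes as the shaker's. The guard bar is a round steel bar 10 mm thick along y over the paddle, on two posts 70 mm apart (60 mm clear between them); its underside is 84.5 mm above the bench, 7.5 mm above this point. The resting paddle is 7.5 mm below this point. The slot is entered from the front, along +x.
- paddle (a joint): Sprung release paddle, steel tongue 52 mm wide, hinged along y 106 mm behind the guard bar, 58 mm above the bench. 0 = at rest, front edge up; 0.16 rad = right down on its stop. Pushed at the bar it resists with 3.4 N at rest, 5.2 N at the stop, and springs back. Gap from bar to paddle: 15 mm at rest, 32 mm at the stop. Its hooks let the block go from about 0.11 rad.
- paddle_lip (a point): Top of the middle of the paddle's rolled front edge, 16 mm in front of the guard bar: 71 mm above the bench at rest, 51 mm at the stop. Moves with the paddle.
- wedge_center (a point): Loose wooden wedge, 100 mm long (x), 36 wide (y), lying on its flat side. Point: half-way along, 13 mm above the flat side; x points to the thin end, z up. 7 mm thick at the rounded thin end, rising evenly to 46 mm at the thick end. Driving it in by its thick end takes 8 to 20 N, rising steeply at the stop; friction holds it where it is left, though the paddle may ease back a little when the push ends.
- wedge: The same wedge, origin in the middle of its flat underside, 70 g. With the paddle on its stop about 64 mm of its length is past the guard bar and 36 mm stands out in front; it then lies on the paddle, thin end tipped up by 0.08 rad, the underside of its thick end about 49 mm above the bench.
- block_handle (a point): Middle of the tube block's handle: round steel bar 11 mm thick along y, 56 mm clear length, 42 mm above the block's top and 122 mm above its underside. Capped tubes stand 9 mm above the top, 11 to 27 mm to either side of the handle (x).
- tube_block: Loose aluminium tube block 64 (x) by 84 (y) by 80 mm high, about 0.65 kg; origin at the centre of its underside, z up. A steel pin sticks out 14 mm from each y side near the top, under the shaker's two hooks. Lifted straight up by 90 mm it is clear of everything on the shaker.
- block_base (a point): Centre of the tube block's underside; its z is the block's up direction.
- mat_top (a point): Centre of the top of the round cork mat, 160 mm across, 8 mm thick, fixed to the bench.
- cork_mat: The cork mat; origin at the centre of its underside.
- tip_box: Pipette tip box 108 x 136 x 77 mm, a bystander; origin under its centre.
- iodine_flask: Conical flask 91 mm wide, 151 mm high, a bystander; origin under its centre.
- amber_bottle: Amber reagent bottle 68 mm wide, 150 mm high, a bystander; origin under its centre.
- salt_jar: Jar 64 mm wide, 75 mm high, a bystander; origin under its centre.
- petri_dish: Glass dish 90 mm wide, 14 mm high, a bystander; origin under its centre.
- vial: Vial 30 mm wide, 58 mm high, a bystander; origin under its centre.

How it is judged:
By the outcome, as a careful person would: the job done as asked, in the order asked, and still so for the second after the job is handed in, with the robot touching nothing.
It also fails if it takes over 61 s, if anything falls off the work surface, if the arm or the gripper's body presses on something with over 40 N, if the wrist force passes 120 N, or if a joint passes its speed limit or range.

### The arm

A 6-joint arm with a two-finger parallel gripper is mounted at the origin on the work surface; the furniture and walls round the work are solid. World frame = base frame: x ahead of the robot, y to its left, z up, the work surface at z = 0. Lengths are in m, angles in rad, forces in N, time in s.
With the tool pointing down it reaches from about 0.4 to 0.825 m from the base axis. Payload 7 kg.
Tool frame: the origin (TCP) lies on the centre line of the jaws, within the pads' length; the fingertips stand 25 mm ahead of it and the grasp point (between the pads) lies 6 mm ahead of it; z points along the fingers, y is the direction in which the jaws open and shut (so a half turn about z gives the same grasp; the last joint's range is limited). The gripper opens to 88 mm and grips with 3 to 60 N. Pads are 19 mm wide; open, the fingers measure 130 mm over their backs; the gripper's body (78 mm by 193 mm) begins 47 mm behind the grasp point.
Start: joints at [-0.508, 0.359, 0.012, 0, -1.224, -0.288], TCP at [0.472, -0.482, 0.252] pointing down, gripper open.
Joint ranges: [-3.07, 3.07], [-1.43, 2.12], [-1.02, 1.25], [-3.03, 1.67], [-3.05, -0], [-3.03, 3.03]. Speed limits (rad/s): [2.39, 2.39, 3.01, 3.14, 3.14, 3.14].

### API

Orientations are given as [roll, pitch, yaw] about the fixed x, y, z axes, in that order (R = Rz(yaw) Ry(pitch) Rx(roll)).
In Python, from station import * gives the robot as it stands. The module is installed in compiled form; this text tells all that it offers.
- The arm moves only by the tool step_arm, never from a script. Its argument "commands" is text: rows parted by semicolons, each of 6 numbers parted by spaces: the shift along the tool's x, y, z in mm, then the turn, a rotation vector about the tool's x, y, z in rad. A call has 1 to 8 rows; each row shifts and turns the commanded pose from where the row before left it, along the tool's axes as they then stand; what a row does not reach is not made up. A row lasts 1/8 s, in which the tool goes at most 62.5 mm and 10.7 degrees, less where a joint would pass 70% of its speed; a pose out of reach is approached as far as the arm can. A call is refused whole if a number of a shift passes 62.5 or a number of a turn 0.188, either way. A call with a gripper value outside its range is refused whole. "jaw" is the finger opening in mm, from 0 to 87.6, set as the call begins (left out, the last holds). The fingers move at their own pace and stop on an object; "grip_force" is the grip in N (left out, the last holds). Time passes only in rows, so rows that do not move let the fingers close. It gives the time, the measured TCP pose, the force and the opening at its end, in the units of the state.
- get_state(): the state, without advancing time (a new reading comes with each control period).
- grab_frame(name): name is "scene" or "top" or "wrist"; returns a dict with "frame" (420x560x3 uint8, red, green, blue), "fovy" (degrees; the focal length in pixels is half the picture's height over the tangent of half this angle, whatever the lens; pixels are square), "cx", "cy" (the principal point, pixels), "rvec" (rotation vector, rad) and "tvec" (3), from world to camera coordinates, as OpenCV has them; the wrist camera has in their place "tool_from_camera" (4x4, takes a point from camera to tool coordinates, whose origin is the TCP and whose axes are the flange's). Camera axes: x right, y down, z forward; pixel columns grow to the right and rows downward; lengths in m; the calibration is good to about 2 mm. A picture is of the moment at which its call begins: read the wrist's pose just before it. There is no depth.
- job_done(): hands the job in, once; it reports no verdict.
Trained networks look in a picture, given as the dict that the camera call returned (one of the last four; its "shot" number tells which), for a name from the list of things; names that differ only in an ending like _2 or _b are one class to them, and where a whole thing is asked for, a point or a joint stands for the part that bears it (a point fixed in the world has none). Each returns a list of dicts, best first, with "conf" (0 to 1); they miss things now and then, are a little off and sometimes report something else, mostly with a low value. They report only what shows in the picture. A call takes as long as a camera call.
- recognise(picture, name): "pixel" ([column, row] in pixels, amid what is visible of it).
The state is a dict: "t": time; "q": joint angles; "qd": joint speeds; "joint_efforts": joint torques, N m; "eef_pos": TCP position; "ee_rot": TCP orientation; "force": force on the tool from outside, world axes, zero at the start; "moment": the same for the moment, N m; "width": finger opening in m.
Only numpy, scipy, OpenCV 4.12 (cv2) and the standard library are available. Lean on these libraries where they do the work, as an engineer would, in place of code of your own. Each camera call takes 0.05 s, during which the arm holds its last target.

## Working session

There is one attempt and no reset: what is moved stays moved. The work goes in short steps, Python scripts to look and compute and a tool call to move; the robot and the scene stay as the last step left them, time stands still between calls to the robot, and variables do not carry over. Pictures are saved under pics/ and viewed, and the job is handed in when it is done.

Besides the shell and the picture viewer there is one more tool, called as name(argument=value, ...) on one line, values as JSON. step_arm: Moves the arm, as the interface text tells. Its arguments: {"type":"object","properties":{"commands":{"type":"string"},"jaw":{"type":"number"},"grip_force":{"type":"number"}},"required":["commands"]}

```bash
mkdir -p pics; cat > h.py <<'E'
from station import *
import numpy as np, cv2, json
from scipy.spatial.transform import Rotation as R
def K(p):
    h=p["frame"].shape[0]; f=h/2/np.tan(np.radians(p["fovy"])/2)
    return np.array([[f,0,p["cx"]],[0,f,p["cy"]],[0,0,1.]])
def save(p,n): cv2.imwrite(f"pics/{n}.png",p["frame"][:,:,::-1])
def cam(p,st=None):
    if "rvec" in p:
        Rm=cv2.Rodrigues(np.array(p["rvec"],float))[0]; t=np.array(p["tvec"],float).ravel()
        return Rm.T,-Rm.T@t
    T=np.array(p["tool_from_camera"]); Rt=R.from_euler("xyz",st["ee_rot"]).as_matrix()
    return Rt@T[:3,:3], Rt@T[:3,3]+np.array(st["eef_pos"])
def ray(p,px,st=None):
    Rc,c=cam(p,st); d=Rc@np.linalg.inv(K(p))@np.array([px[0],px[1],1.]); return c,d/np.linalg.norm(d)
def atz(p,px,z,st=None):
    c,d=ray(p,px,st); return c+d*(z-c[2])/d[2]
def proj(p,X,st=None):
    Rc,c=cam(p,st); v=K(p)@(Rc.T@(np.array(X)-c)); return v[:2]/v[2]
def tri(rs):
    A=np.zeros((3,3));b=np.zeros(3)
    for c,d in rs:
        P=np.eye(3)-np.outer(d,d);A+=P;b+=P@c
    x=np.linalg.solve(A,b); return x,[float(np.linalg.norm((np.eye(3)-np.outer(d,d))@(x-c))) for c,d in rs]
E
python3 - <<'E'
from h import *
s=get_state(); print(s)
ps={n:grab_frame(n) for n in("scene","top","wrist")}
for n,p in ps.items(): save(p,n+"0"); print(n,p["fovy"],p["cx"],p["cy"],cam(p,s)[1])
for o in ["guard_mouth","paddle_lip","wedge_center","block_handle","block_base","mat_top","shaker","wedge","tube_block","tip_box","iodine_flask","amber_bottle","salt_jar","petri_dish","vial"]:
    print(o,{n:[(np.round(r["pixel"]).tolist(),round(r["conf"],2)) for r in recognise(p,o)[:2]] for n,p in ps.items()})
E
```

```text
{'t': 0.0, 'q': array([-5.07872203e-01,  3.59405223e-01,  1.10816035e-02, -3.48159166e-04,
       -1.22410522e+00, -2.88087446e-01]), 'qd': array([ 0.00010317,  0.00033077,  0.00015716,  0.00110807, -0.00018826,
       -0.00023508]), 'joint_efforts': array([-2.07693782e-03, -5.82720315e+01,  2.93052542e+01,  6.99699551e+00,
        6.84501138e-03, -1.97442619e-04]), 'eef_pos': array([ 0.47190105, -0.48201867,  0.25062105]), 'ee_rot': array([ 3.13993442e+00, -1.50068235e-04, -2.36687442e+00]), 'force': array([ 0.0305575 , -0.71215135, -0.32566721]), 'moment': array([-0.0117157 , -0.01612081, -0.02060059]), 'width': 0.08759703396326211}
scene 44.046236919245395 286.1885431613787 207.67760253831568 [0.05113596 0.72433566 1.01214871]
top 51.64727909460922 271.4561254634246 211.89274261846583 [0.41839314 0.06165662 1.20730804]
wrist 62.73910399316799 281.6445327780227 203.3497248273614 [ 0.41647741 -0.53702053  0.38347501]
guard_mouth {'scene': [([292.0, 206.0], 0.58)], 'top': [([292.0, 188.0], 0.93)], 'wrist': []}
paddle_lip {'scene': [([298.0, 196.0], 0.92)], 'top': [([291.0, 194.0], 0.
[... 752 characters left out ...]
 []}
tube_block {'scene': [([273.0, 177.0], 0.87)], 'top': [([286.0, 161.0], 0.66)], 'wrist': []}
tip_box {'scene': [([305.0, 145.0], 0.67)], 'top': [], 'wrist': []}
iodine_flask {'scene': [([156.0, 267.0], 0.78), ([272.0, 178.0], 0.48)], 'top': [([158.0, 148.0], 0.94)], 'wrist': []}
amber_bottle {'scene': [], 'top': [([199.0, 142.0], 0.77), ([287.0, 165.0], 0.39)], 'wrist': []}
salt_jar {'scene': [([208.0, 214.0], 0.76), ([297.0, 196.0], 0.53)], 'top': [([228.0, 143.0], 0.89)], 'wrist': []}
petri_dish {'scene': [([297.0, 364.0], 0.76), ([291.0, 207.0], 0.37)], 'top': [([159.0, 291.0], 0.55)], 'wrist': []}
vial {'scene': [([274.0, 178.0], 0.38)], 'top': [([293.0, 197.0], 0.15)], 'wrist': []}
```

```bash
python3 - <<'E'
import cv2
for n in("scene","top"):
    a=cv2.imread(f"pics/{n}0.png")
    c=a[120:345,110:410] if n=="scene" else a[90:315,120:420]
    cv2.imwrite(f"pics/{n}0z.png",cv2.resize(c,(800,600),interpolation=cv2.INTER_CUBIC))
E
```

```text
(no output)
```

View pics/scene0z.png

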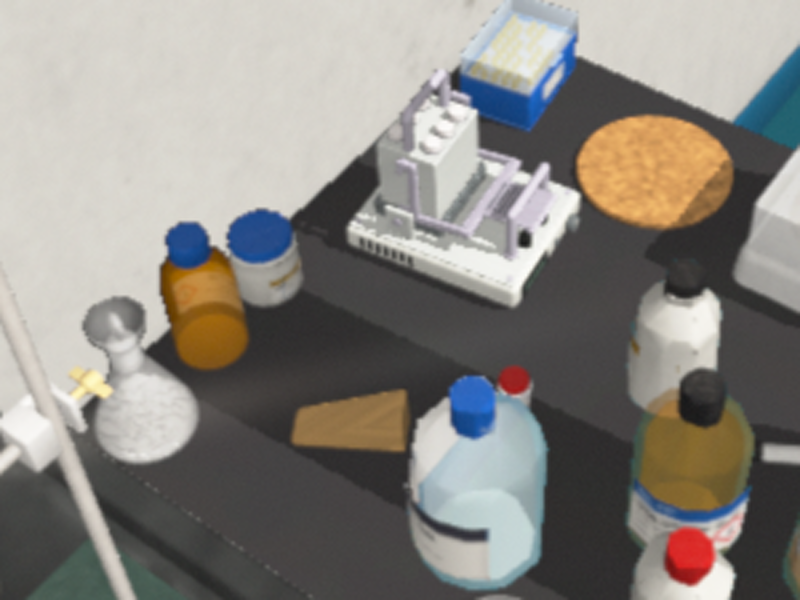

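View pics/top0z.png

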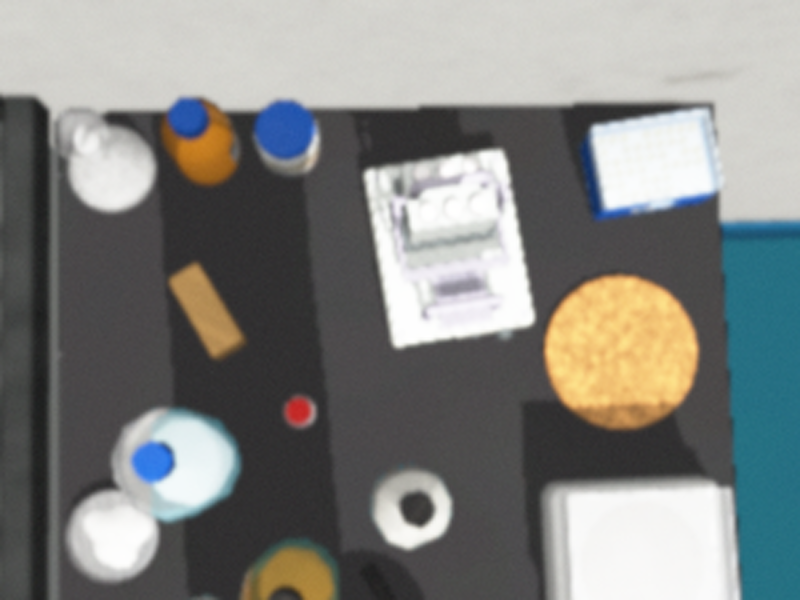

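View pics/scene0.png

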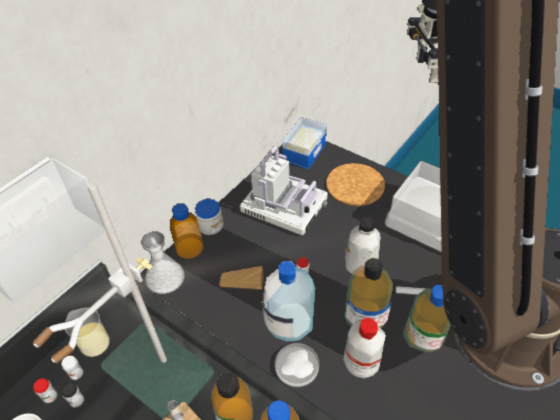

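View pics/top0.png

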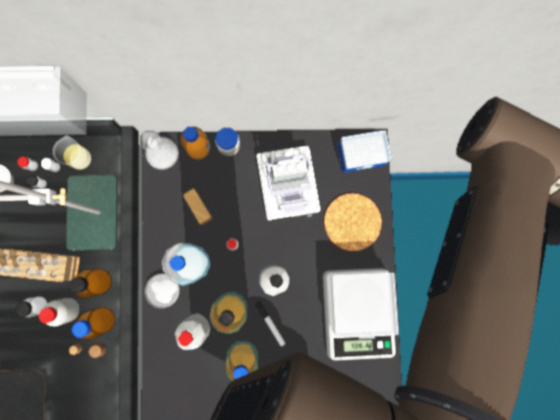

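The scene shows the shaker ahead with its front towards the robot and yawed slightly left. The wedge lies to its left with the thin end pointing away, and the mat is to the right. Next I'll measure these more exactly.

```bash
python3 - <<'E'
from h import *
s=get_state()
ps={n:grab_frame(n) for n in("scene","top")}
S,T=ps["scene"],ps["top"]
def tt(name,a,b): x,e=tri([ray(S,a),ray(T,b)]); print(name,x.round(4),np.round(e,4))
tt("mouth",(292,206),(292,188)); tt("lip",(298,196),(291,194)); tt("wc",(244,278),(201,210)); tt("handle",(273,173),(285,166)); tt("mat",(357,182),(350,222))
g=T["frame"]; hsv=cv2.cvtColor(g,cv2.COLOR_RGB2HSV)
z=lambda x,y:(120+x*.375,90+y*.375)
# shaker white box corners at z=.036
for n,c in dict(rl=(365,170),rr=(503,150),fl=(397,347),fr=(533,326)).items(): print("deck",n,atz(T,z(*c),.036).round(4))
m=((hsv[:,:,0]>8)&(hsv[:,:,0]<25)&(hsv[:,:,1]>90)&(hsv[:,:,2]>60)).astype(np.uint8)
n,l,st,ce=cv2.connectedComponentsWithStats(m)
for i in range(1,n):
    if st[i,4]>100: 
        r=cv2.minAreaRect(np.argwhere(l==i)[:,::-1].astype(np.float32)); print(st[i],ce[i].round(1),[np.round(v,1) for v in r],atz(T,ce[i],.008).round(4), atz(T,ce[i],.02).round(4))
for n,c,h in [("flask",(110,168),0),("amber",(205,160),0),("jar",(287,130),.075),("vial",(299,411),.058),("tipbox",(655,165),.077),("bigbottle",(175,465),.1),("white",(412,508),.1)]: print(n,atz(T,z(*c),h).round(3))
E
```

```text
mouth [ 0.6078 -0.0397 -0.0014] [0.0012 0.0012]
lip [ 0.5822 -0.0315  0.059 ] [0.0011 0.0011]
wc [0.5552 0.2182 0.0096] [0.0049 0.0049]
handle [ 0.6459 -0.0135  0.1195] [0.0012 0.0012]
mat [ 0.5043 -0.1965  0.0196] [0.0033 0.0033]
deck rl [0.7002 0.0578 0.036 ]
deck rr [ 0.7186 -0.0857  0.036 ]
deck fl [0.5163 0.0295 0.036 ]
deck fr [ 0.5345 -0.11    0.036 ]
[180 128  29  32 522] [195.9 146.3] [array([195.2, 144.9]), array([30.4, 26.5]), np.float64(69.4)] [0.7315 0.2284 0.008 ] [0.7284 0.2267 0.02  ]
[183 188  29  37 541] [196.9 206.4] [array([196.8, 206.4]), array([36.7, 15.3]), np.float64(58.0)] [0.5615 0.2269 0.008 ] [0.5601 0.2252 0.02  ]
[ 323  192   59   60 2712] [352.4 221.6] [array([352. , 221.5]), array([58.7, 57.3]), np.float64(45.0)] [ 0.5091 -0.2041  0.008 ] [ 0.5082 -0.2014  0.02  ]
[   0  248  112   50 1916] [ 63. 271.] [array([ 54.7, 269.2]), array([116.4,  38.7]), np.float64(16.7)] [0.394  0.5883 0.008 ] [0.3943 0.583  0.02  ]
[210 296  35  37 774] [228.  312.6] [array([228.1, 313.5]), array([30.8, 36.3]), np.float64(49.8)] [0.2701 0.1457 0.008 ] [0.2716 0.1449 0.02  ]
[ 76 307  39  34 739] [ 98.3 321.2] [array([ 96.6, 322.2]), array([28.4, 37.1]), np.float64(69.8)] [0.2579 0.4923 0.008 ] [0.2595 0.488  0.02  ]
[ 88 343  18  15 204] [ 96.6 350.2] [array([ 96.6, 350.2]), array([13.4, 17. ]), np.float64(63.4)] [0.1826 0.4956 0.008 ] [0.185  0.4912 0.02  ]
[ 68 344  14  12 125] [ 74.6 349.1] [array([ 74.7, 349.1]), array([10.1, 13.9]), np.float64(71.6)] [0.1873 0.5532 0.008 ] [0.1896 0.5483 0.02  ]
[226 344  29  37 604] [240.5 358.4] [array([239.5, 360.7]), array([30.8, 31.2]), np.float64(67.6)] [0.1486 0.1144 0.008 ] [0.1513 0.1139 0.02  ]
flask [0.716 0.327 0.   ]
amber [0.723 0.227 0.   ]
jar [0.733 0.135 0.075]
vial [0.453 0.129 0.058]
tipbox [ 0.69  -0.233  0.077]
bigbottle [0.404 0.244 0.1  ]
white [0.358 0.021 0.1  ]
```

```bash
cat > plan.py <<'E'
import sys
from h import *
def plan(pos,rpy,n,s=None,p0=None,R0=None):
    s=s or get_state()
    p=np.array(s["eef_pos"]) if p0 is None else p0; Rm=R.from_euler("xyz",s["ee_rot"]) if R0 is None else R0
    Rg=R.from_euler("xyz",rpy); rv=(Rm.inv()*Rg).as_rotvec(); pos=np.array(pos); st=p.copy(); rows=[]
    for i in range(n):
        tgt=st+(pos-st)*(i+1)/n
        d=np.round(Rm.inv().apply(tgt-p)*1000,1); w=np.round(rv/n,4)
        rows.append(" ".join(f"{v:g}" for v in [*d,*w])); p=p+Rm.apply(d/1000); Rm=Rm*R.from_rotvec(w)
    for i in range(0,n,8): print("; ".join(rows[i:i+8]))
    print("end",p.round(4),Rm.as_euler("xyz").round(4)); return p,Rm
E
python3 - <<'E'
from plan import *
p=grab_frame("wrist"); print(np.array(p["tool_from_camera"]).round(3))
plan([0.46,0.09,0.30],[np.pi,0,-2.95],11)
E
```

```text
[[-0.    -0.958 -0.285  0.078]
 [ 1.     0.    -0.001 -0.   ]
 [ 0.001 -0.285  0.958 -0.133]
 [ 0.     0.     0.     1.   ]]
-35.6 38 -4.4 -0 -0 0.053; -33.6 39.7 -4.4 -0 -0 0.053; -31.4 41.6 -4.4 -0 -0 0.053; -29.1 43.1 -4.4 -0 -0 0.053; -26.8 44.6 -4.4 -0 -0 0.053; -24.5 45.9 -4.4 -0 -0 0.053; -21.9 47.2 -4.4 -0 -0 0.053; -19.4 48.3 -4.4 -0 -0 0.053
-16.9 49.2 -4.4 -0 -0 0.053; -14.2 50.1 -4.4 -0 -0 0.053; -11.5 50.8 -4.4 -0 -0 0.053
end [0.46 0.09 0.3 ] [-3.1415 -0.     -2.9498]
```

step_arm(commands="-35.6 38 -4.4 0 0 0.053; -33.6 39.7 -4.4 0 0 0.053; -31.4 41.6 -4.4 0 0 0.053; -29.1 43.1 -4.4 0 0 0.053; -26.8 44.6 -4.4 0 0 0.053; -24.5 45.9 -4.4 0 0 0.053; -21.9 47.2 -4.4 0 0 0.053; -19.4 48.3 -4.4 0 0 0.053")

```text
t: 3.55
eef_pos: [0.463, -0.0645, 0.2873]
ee_rot: [-3.141, 0.001, -2.793]
force: [0.3, 0.0, 0.7]
width: 0.0877
```

step_arm(commands="-16.9 49.2 -4.4 0 0 0.053; -14.2 50.1 -4.4 0 0 0.053; -11.5 50.8 -4.4 0 0 0.053; 0 0 0 0 0 0; 0 0 0 0 0 0")

```text
t: 4.18
eef_pos: [0.4598, 0.0901, 0.2999]
ee_rot: [-3.141, -0.0, -2.948]
force: [-0.6, 0.4, -0.5]
width: 0.0878
```

```bash
python3 - <<'E'
from h import *
s=get_state(); print(s["t"],s["eef_pos"],s["ee_rot"],s["q"].round(3),s["force"])
p=grab_frame("wrist"); save(p,"w1")
for o in ["guard_mouth","paddle_lip","wedge_center","block_handle","mat_top"]:
    print(o,[(np.round(r["pixel"],1).tolist(),round(r["conf"],2)) for r in recognise(p,o)[:2]])
E
```

```text
4.175 [0.45976003 0.09007374 0.29992208] [-3.14149137e+00 -2.04722922e-04 -2.94838322e+00] [ 0.615 -0.02  -0.343  0.    -1.248 -1.993] [-0.57078648  0.43375705 -0.53606459]
guard_mouth [([181.6, 233.3], 0.88)]
paddle_lip [([153.2, 244.5], 0.64), ([182.9, 233.7], 0.29)]
wedge_center [([359.9, 244.3], 0.75), ([48.2, 158.9], 0.75)]
block_handle [([179.3, 342.2], 0.55)]
mat_top [([49.2, 157.9], 0.73)]
```

View pics/w1.png

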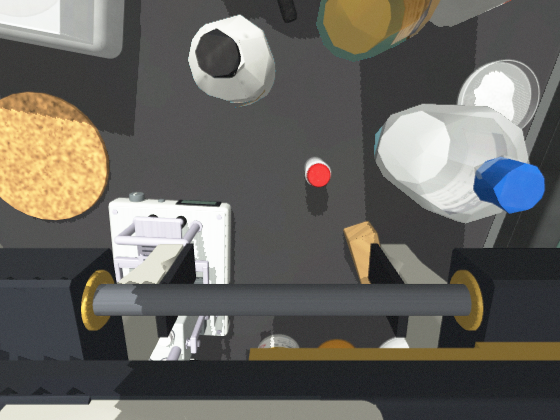

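The wrist camera shows the wedge at about (360,245) and the shaker at (170,265), partly hidden by the gripper. I'll move forward for a clear view.

```bash
python3 - <<'E'
from plan import *
plan([0.63,0.09,0.30],[np.pi,0,-3.0],4)
E
```

```text
-41.8 -7.8 -0 -0 -0 0.0122; -41.8 -7.4 -0 -0 -0 0.0122; -42 -6.8 -0 -0 -0 0.0122; -42 -6.3 -0 -0 -0 0.0122
end [0.63 0.09 0.3 ] [-3.1416 -0.     -3.0001]
```

step_arm(commands="-41.8 -7.8 0 0 0 0.0122; -41.8 -7.4 0 0 0 0.0122; -42 -6.8 0 0 0 0.0122; -42 -6.3 0 0 0 0.0122; 0 0 0 0 0 0; 0 0 0 0 0 0")

```text
t: 5.22
eef_pos: [0.6297, 0.0905, 0.2994]
ee_rot: [-3.141, -0.001, -3.0]
force: [0.1, -0.7, 0.7]
width: 0.0879
```

```bash
python3 - <<'E'
from h import *
s=get_state(); print(s["t"],s["eef_pos"],s["ee_rot"],s["q"].round(3),s["force"])
p=grab_frame("wrist"); save(p,"w2"); np.save("w2.npy",dict(p=p,s=s),allow_pickle=True)
for o in ["guard_mouth","paddle_lip","wedge_center","block_handle","mat_top"]:
    print(o,[(np.round(r["pixel"],1).tolist(),round(r["conf"],2)) for r in recognise(p,o)[:2]])
cv2.imwrite("pics/w2z.png",cv2.resize(p["frame"][80:300,60:360,::-1],(800,587),interpolation=cv2.INTER_CUBIC))
E
```

```text
5.225 [0.62973218 0.09046911 0.299351  ] [-3.14135797e+00 -1.20402141e-03 -2.99958830e+00] [ 0.449  0.271 -0.005 -0.    -1.297 -1.878] [ 0.13177101 -0.7018617   0.68671715]
guard_mouth [([194.6, 115.0], 0.89)]
paddle_lip [([170.1, 116.7], 0.56)]
wedge_center [([401.5, 121.3], 0.58)]
block_handle [([164.1, 197.2], 0.84)]
mat_top [([53.9, 46.1], 0.72)]
```

View pics/w2.png

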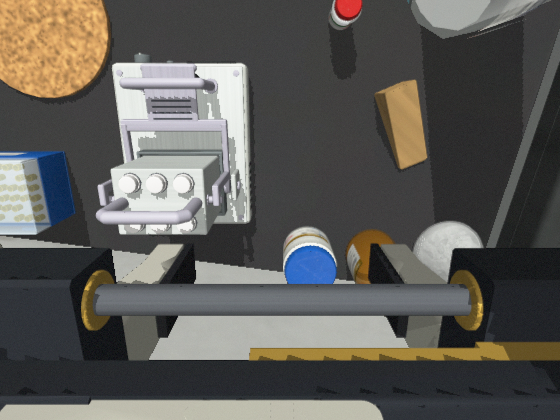

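View pics/w2z.png

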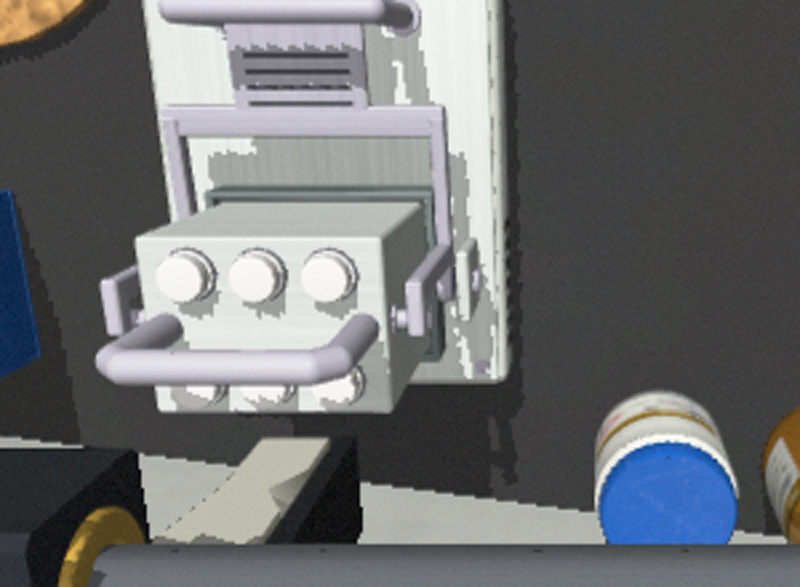

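```bash
python3 - <<'E'
import cv2
a=cv2.imread("pics/w2.png")
cv2.imwrite("pics/w2a.png",cv2.resize(a[55:155,100:260],(800,500),interpolation=cv2.INTER_CUBIC))
cv2.imwrite("pics/w2b.png",cv2.resize(a[65:185,355:455],(500,600),interpolation=cv2.INTER_CUBIC))
E
```

```text
(no output)
```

View pics/w2a.png

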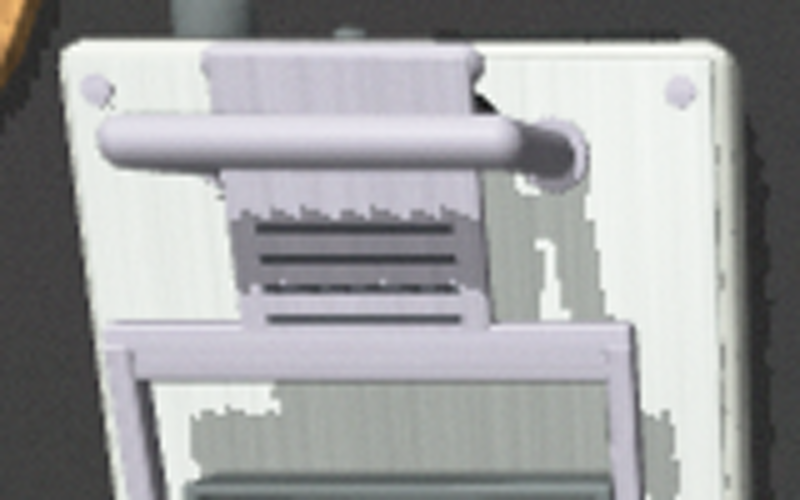

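View pics/w2b.png

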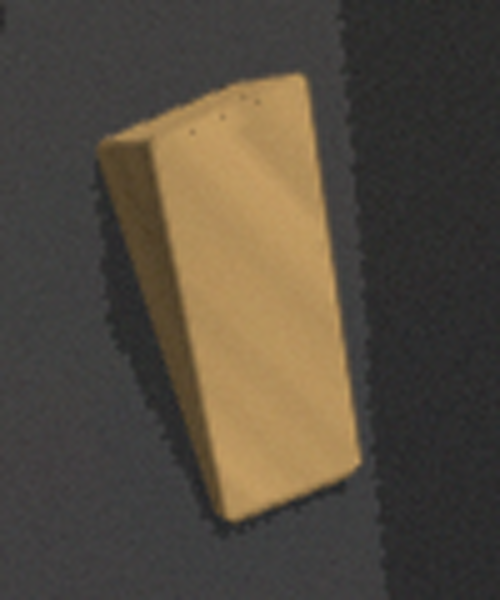

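```bash
python3 - <<'E'
from h import *
d=np.load("w2.npy",allow_pickle=True).item(); p,s=d["p"],d["s"]
A=lambda x,y,z:atz(p,(100+x/5,55+y/5),z,s)
B=lambda x,y,z:atz(p,(355+x/5,65+y/5),z,s)
f=lambda v:np.round(v,4)
l,r=A(98,137,.0895),A(522,143,.0895); print("bar",f(l),f(r),f((l+r)/2),np.linalg.norm(l-r),"yaw",np.arctan2((l-r)[1],(l-r)[0])-np.pi/2)
# front of lip
l,r=A(205,60,.069),A(480,60,.069); print("lip",f(l),f(r),f((l+r)/2),np.linalg.norm(l-r))
# deck front corners & side
print("deck fl",f(A(62,48,.036)),f(A(735,48,.036)), f(A(718,70,.036)),f(A(718,480,.036)))
# handle
l,r=atz(p,(98,218),.170,s),atz(p,(200,208),.170,s)
c=lambda x,y,z:atz(p,(60+x*.375,80+y*.375),z,s)
l,r=c(98,355,.17),c(378,352,.17); print("handle",f(l),f(r),f((l+r)/2),np.linalg.norm(l-r))
for n,v in dict(tl=B(150,143,.046),tr=B(305,75,.046),nr=B(358,466,.007),nl=B(225,520,.005),bl=B(98,148,0)).items(): print(n,f(v))
print("mat",f(atz(p,(53.9,46.1),.008,s)))
def gp(yaw,c): 
  pass
E
```

```text
bar [ 0.5579 -0.0748  0.0895] [0.5477 0.0043 0.0895] [ 0.5528 -0.0352  0.0895] 0.07971104637947193 yaw -3.0131652133076803
lip [ 0.5408 -0.0632  0.069 ] [ 0.5331 -0.0096  0.069 ] [ 0.537  -0.0364  0.069 ] 0.054179440729769365
deck fl [ 0.5416 -0.1066  0.036 ] [0.5212 0.0364 0.036 ] [0.5261 0.0332 0.036 ] [0.6137 0.0429 0.036 ]
handle [ 0.6592 -0.056   0.17  ] [0.6464 0.0273 0.17  ] [ 0.6528 -0.0144  0.17  ] 0.08424822197679264
tl [0.5299 0.1867 0.046 ]
tr [0.5118 0.216  0.046 ]
nr [0.5949 0.2658 0.007 ]
nl [0.613  0.2372 0.005 ]
bl [0.53   0.1875 0.    ]
mat [ 0.5305 -0.1853  0.008 ]
```

```bash
python3 - <<'E'
from h import *
S=grab_frame("scene");T=grab_frame("top");save(S,"s2");save(T,"t2")
z=lambda x,y:(120+x*.375,90+y*.375)
zs=lambda x,y:(110+x*.375,120+y*.375)
x,e=tri([ray(T,z(152,462)),ray(S,zs(474,390))]);print("cap top",x,e)
s=get_state(); 
for c in [(176,465),(118,465),(240,465),(180,520),(180,408)]:
  print([atz(T,z(*c),h)[:2].round(3) for h in(0,.06,.1,.15)])
# bottom edge in scene
for c in [(478,585),(412,480),(546,480)]: print([atz(S,zs(*c),h)[:2].round(3) for h in(0,.05,.1,.15)])
E
```

```text
cap top [0.40924083 0.24705465 0.20225315] [0.0008866658856276035, 0.0008866658856275827]
[array([0.403, 0.259]), array([0.404, 0.249]), array([0.404, 0.243]), array([0.405, 0.235])]
[array([0.404, 0.319]), array([0.405, 0.306]), array([0.406, 0.297]), array([0.406, 0.287])]
[array([0.401, 0.194]), array([0.402, 0.187]), array([0.402, 0.183]), array([0.403, 0.177])]
[array([0.347, 0.256]), array([0.35 , 0.246]), array([0.353, 0.239]), array([0.356, 0.231])]
[array([0.461, 0.255]), array([0.459, 0.245]), array([0.458, 0.239]), array([0.456, 0.231])]
[array([0.384, 0.284]), array([0.367, 0.306]), array([0.351, 0.328]), array([0.334, 0.35 ])]
[array([0.488, 0.236]), array([0.466, 0.26 ]), array([0.445, 0.284]), array([0.423, 0.308])]
[array([0.394, 0.17 ]), array([0.377, 0.198]), array([0.36 , 0.225]), array([0.343, 0.252])]
```

View pics/t2.png

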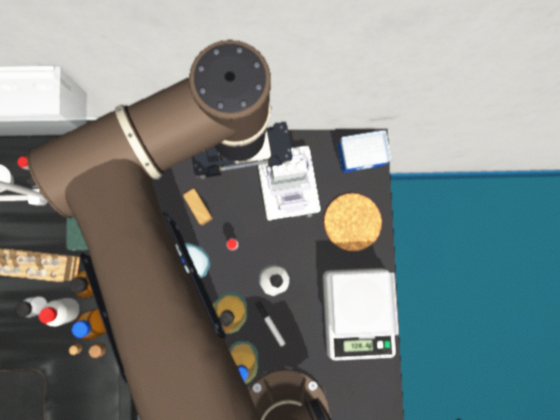

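```bash
python3 - <<'E'
from plan import *
Rw=R.from_euler("xyz",[np.pi,0,-2.597])*R.from_rotvec([0,.2,0]); e=Rw.as_euler("xyz"); print(e.round(4))
p,Rm=plan([.5376,.2116,.2],e,5)
plan([.5376,.2116,.035],e,6,p0=p,R0=Rm)
E
```

```text
[ 3.1416 -0.2    -2.597 ]
14.8 26.4 20.1 0.008 0.0396 -0.08; 11.8 27.7 20.4 0.008 0.0396 -0.08; 8.8 28.7 20.6 0.008 0.0396 -0.08; 5.6 29.4 20.6 0.008 0.0396 -0.08; 2.4 29.9 20.6 0.008 0.0396 -0.08
end [0.5376 0.2116 0.2   ] [ 3.1414 -0.1998 -2.5968]
-5.5 -0 27 0 0 0; -5.4 -0 26.9 0 0 0; -5.5 -0 27 0 0 0; -5.4 -0 26.9 0 0 0; -5.5 -0 27 0 0 0; -5.4 -0.1 26.9 0 0 0
end [0.5376 0.2116 0.035 ] [ 3.1414 -0.1998 -2.5968]
```

step_arm(commands="14.8 26.4 20.1 0.008 0.0396 -0.08; 11.8 27.7 20.4 0.008 0.0396 -0.08; 8.8 28.7 20.6 0.008 0.0396 -0.08; 5.6 29.4 20.6 0.008 0.0396 -0.08; 2.4 29.9 20.6 0.008 0.0396 -0.08; 0 0 0 0 0 0", jaw=64)

```text
t: 6.38
eef_pos: [0.5364, 0.2128, 0.1977]
ee_rot: [3.141, -0.204, -2.594]
force: [0.8, 0.2, -0.5]
width: 0.0637
```

```bash
python3 - <<'E'
from h import *
s=get_state(); print(s["t"],s["eef_pos"],s["ee_rot"],s["q"].round(3),s["width"])
p=grab_frame("wrist"); save(p,"w3")
S=grab_frame("scene"); save(S,"s3")
E
```

```text
6.375 [0.5363713  0.21282826 0.19770821] [ 3.14110446 -0.20417321 -2.59411537] [ 0.697  0.357 -0.122 -0.032 -1.294 -1.708] 0.06365440717921396
```

View pics/w3.png

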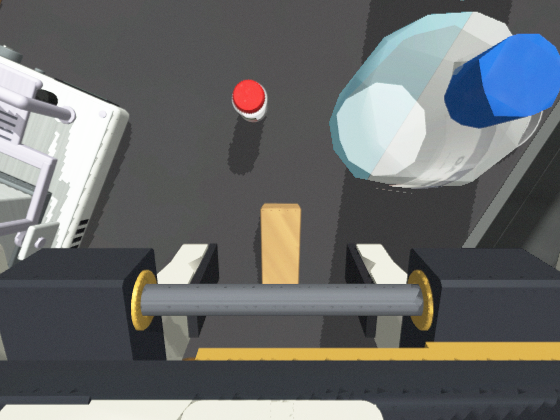

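View pics/s3.png

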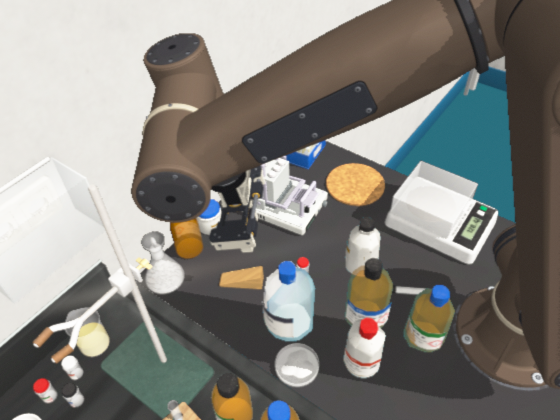

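```bash
python3 - <<'E'
from plan import *
S=grab_frame("scene"); s=get_state()
b=atz(S,(163,360),0.0); print("rod base",b)
for h in np.arange(.2,.9,.1):
  print(round(h,1),proj(S,[b[0],b[1],h]).round(0))
print("wrist axis pts",[ (h,proj(S,s["eef_pos"]+np.array([0.05*h,0.03*h,h])).round(0)) for h in(.1,.2,.3,.4)])
p=grab_frame("wrist"); 
l,r=atz(p,(262,207),.046,s),atz(p,(300,207),.046,s); print(l,r,np.linalg.norm(l-r),(l+r)/2,np.arctan2((r-l)[1],(r-l)[0])-np.pi/2)
Rw=R.from_euler("xyz",[np.pi,0,-2.597])*R.from_rotvec([0,.2,0]); e=Rw.as_euler("xyz")
plan([.5376,.2116,.034],e,6)
E
```

```text
rod base [0.57272865 0.4760259  0.        ]
0.2 [142. 309.]
0.3 [128. 277.]
0.4 [113. 239.]
0.5 [ 94. 193.]
0.6 [ 71. 138.]
0.7 [41. 68.]
0.8 [  4. -23.]
wrist axis pts [(0.1, array([241., 192.])), (0.2, array([233., 153.])), (0.3, array([224., 107.])), (0.4, array([213.,  52.]))]
[0.53062087 0.18588969 0.046     ] [0.51342871 0.21431741 0.046     ] 0.03322206380559355 [0.52202479 0.20010355 0.046     ] 0.5439176827915198
-5.4 0.1 27.2 0 0.0002 -0.0002; -5.4 0.1 27.2 0 0.0002 -0.0002; -5.4 0.2 27.2 0 0.0002 -0.0002; -5.4 0.1 27.2 0 0.0002 -0.0002; -5.4 0.1 27.1 0 0.0002 -0.0002; -5.4 0.1 27.2 0 0.0002 -0.0002
end [0.5376 0.2116 0.034 ] [ 3.1413 -0.2002 -2.5968]
```

step_arm(commands="-5.4 0.1 27.2 0 0 0; -5.4 0.1 27.2 0 0 0; -5.4 0.2 27.2 0 0 0; -5.4 0.1 27.2 0 0 0; -5.4 0.1 27.1 0 0 0; -4 0.1 20 0 0 0; -1.4 0 7 0 0 0; 0 0 0 0 0 0")

```text
t: 7.58
eef_pos: [0.5373, 0.2115, 0.0338]
ee_rot: [3.141, -0.2, -2.598]
force: [0.0, 0.2, 0.5]
width: 0.064
```

step_arm(commands="0 0 0 0 0 0; 0 0 0 0 0 0; 0 0 0 0 0 0; 0 0 0 0 0 0", jaw=0, grip_force=40)

```text
t: 8.07
eef_pos: [0.537, 0.2119, 0.0338]
ee_rot: [3.141, -0.2, -2.597]
force: [-0.4, -0.0, 3.0]
width: 0.036
```

```bash
python3 - <<'E'
from h import *
s=get_state(); print(s["t"],s["eef_pos"],s["ee_rot"],s["force"],s["width"])
p=grab_frame("wrist"); save(p,"w4")
S=grab_frame("scene"); save(S,"s4")
cv2.imwrite("pics/s4z.png",cv2.resize(S["frame"][120:345,110:410,::-1],(800,600),interpolation=cv2.INTER_CUBIC))
E
```

```text
8.075 [0.53701002 0.21190969 0.03378025] [ 3.14130588 -0.20018634 -2.59704069] [-0.36579257 -0.00542954  2.97314999] 0.035951583418409684
```

View pics/w4.png

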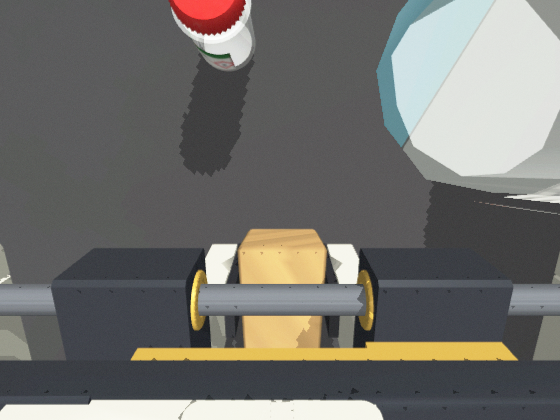

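View pics/s4z.png

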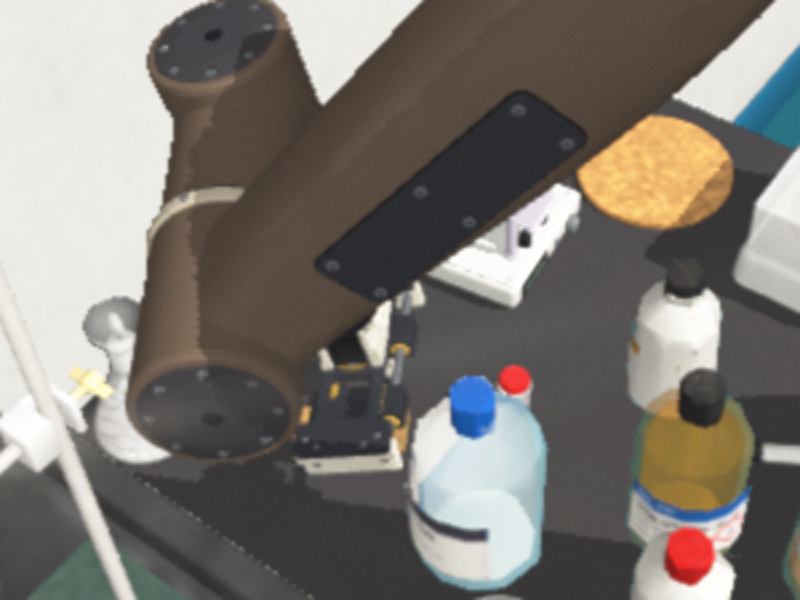

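```bash
python3 - <<'E'
from h import *
s=get_state(); p=grab_frame("wrist")
th=.545; ux=np.array([np.cos(th),np.sin(th),0]); uy=np.array([-np.sin(th),np.cos(th),0])
Rt=R.from_euler("xyz",s["ee_rot"]).as_matrix(); g=s["eef_pos"]+.006*Rt[:,2]; print("grasp",g)
for d in(16,18,20,22):
  e=g*[1,1,0]-ux*d/1000
  print(d,[proj(p,e+k*uy+[0,0,z],s).round(0).tolist() for k in(-.018,.018) for z in(0,.046)])
E
```

```text
grasp [0.53600052 0.21132833 0.0279068 ]
16 [[249.0, 235.0], [237.0, 256.0], [317.0, 235.0], [329.0, 256.0]]
18 [[249.0, 231.0], [237.0, 251.0], [317.0, 231.0], [329.0, 251.0]]
20 [[249.0, 227.0], [237.0, 246.0], [317.0, 227.0], [329.0, 246.0]]
22 [[249.0, 224.0], [237.0, 241.0], [317.0, 224.0], [329.0, 241.0]]
```

```bash
cat > ins.py <<'E'
from plan import *
PSI=.135; B=np.array([.553,-.035,0])
GX,GZ=-.082,.028
def pose(s,phi=None,zu=None,psi=PSI,lat=0.):
    """s mm past bar, zu underside height (m) at the bar"""
    t=np.clip((s-20)/44,0,1)
    if phi is None: phi=-.1+.17*t
    if zu is None: zu=.0735 if s<15 else min(.0735,.0845-.007-.00039*s-.001)
    Rw=R.from_euler("z",psi)*R.from_euler("y",-phi)
    ux=np.array([np.cos(psi),np.sin(psi),0]); uy=np.array([-np.sin(psi),np.cos(psi),0])
    tip=B+ux*s/1000+uy*lat+np.array([0,0,zu+s/1000*np.sin(phi)])
    g=tip+Rw.apply([GX,0,GZ])
    Rt=Rw*R.from_euler("xyz",[np.pi,0,-np.pi])*R.from_rotvec([0,.2,0])
    return g-.006*Rt.as_matrix()[:,2],Rt.as_euler("xyz")
E
python3 - <<'E'
from ins import *
S=grab_frame("scene");T=grab_frame("top")
zs=lambda x,y:(110+x*.375,120+y*.375); z=lambda x,y:(120+x*.375,90+y*.375)
print(tri([ray(T,z(415,508)),ray(S,zs(685,272))]))
s=get_state()
for q in(-15,20,52): print(q,pose(q))
p,Rm=plan([.53,.2,.17],s["ee_rot"],4)
P,e=pose(-15)
p,Rm=plan(P+[0,0,.06],e,8,p0=p,R0=Rm)
p,Rm=plan(P,e,3,p0=p,R0=Rm)
E
```

```text
(array([0.36032732, 0.02006804, 0.15086213]), [5.132228620755307e-05, 5.1322286207492535e-05])
-15 (array([ 0.46181539, -0.04738525,  0.11677598]), array([ 3.14159265, -0.3       , -3.00659265]))
20 (array([ 0.49649694, -0.04267459,  0.10848181]), array([ 3.14159265, -0.3       , -3.00659265]))
52 (array([ 0.52368305, -0.03898201,  0.08941008]), array([ 3.14159265, -0.17636364, -3.00659265]))
9.8 -1.6 -32.8 0 0 0; 9.7 -1.7 -32.7 0 0 0; 9.8 -1.6 -32.8 0 0 0; 9.8 -1.6 -32.8 0 0 0
end [0.53 0.2  0.17] [ 3.1413 -0.2003 -2.597 ]
23 -22 3.8 -0.0126 0.0123 0.0496; 21.8 -23.2 3.8 -0.0126 0.0123 0.0496; 20.7 -24.3 3.8 -0.0126 0.0123 0.0496; 19.3 -25.4 3.6 -0.0126 0.0123 0.0496; 18 -26.3 3.6 -0.0126 0.0123 0.0496; 16.6 -27.2 3.5 -0.0126 0.0123 0.0496; 15.3 -28 3.3 -0.0126 0.0123 0.0496; 13.8 -28.8 3.2 -0.0126 0.0123 0.0496
end [ 0.4618 -0.0473  0.1768] [-3.1413 -0.3    -3.0064]
-5.9 -0 19.1 -0.0001 -0 0.0001; -6 -0 19.1 -0.0001 -0 0.0001; -5.9 -0 19.1 -0.0001 -0 0.0001
end [ 0.4618 -0.0474  0.1168] [-3.1415 -0.3    -3.0067]
```

step_arm(commands="4.8 -0.8 -16 0 0 0; 9.7 -1.6 -32.8 0 0 0; 9.8 -1.7 -32.8 0 0 0; 9.8 -1.6 -32.8 0 0 0; 5 -0.8 -16.8 0 0 0")

```text
t: 8.95
eef_pos: [0.5303, 0.2, 0.1723]
ee_rot: [3.141, -0.198, -2.597]
force: [-0.3, 0.2, 0.0]
width: 0.036
```

step_arm(commands="23 -22 3.8 -0.0126 0.0123 0.0496; 21.8 -23.2 3.8 -0.0126 0.0123 0.0496; 20.7 -24.3 3.8 -0.0126 0.0123 0.0496; 19.3 -25.4 3.6 -0.0126 0.0123 0.0496; 18 -26.3 3.6 -0.0126 0.0123 0.0496; 16.6 -27.2 3.5 -0.0126 0.0123 0.0496; 15.3 -28 3.3 -0.0126 0.0123 0.0496; 13.8 -28.8 3.2 -0.0126 0.0123 0.0496")

```text
t: 9.95
eef_pos: [0.4609, -0.0484, 0.1764]
ee_rot: [-3.141, -0.301, -3.008]
force: [0.5, 0.3, -0.7]
width: 0.0354
```

step_arm(commands="0 0 0 0 0 0; 0 0 0 0 0 0")

```text
t: 10.2
eef_pos: [0.4616, -0.0474, 0.1764]
ee_rot: [-3.141, -0.3, -3.007]
force: [-0.5, 1.0, -0.9]
width: 0.0358
```

```bash
python3 - <<'E'
from ins import *
s=get_state(); print(s["t"],s["eef_pos"],s["ee_rot"],s["force"],s["width"])
p=grab_frame("wrist"); save(p,"w5")
S=grab_frame("scene"); T=grab_frame("top"); save(S,"s5"); save(T,"t5")
cv2.imwrite("pics/s5z.png",cv2.resize(S["frame"][130:280,210:410,::-1],(800,600),interpolation=cv2.INTER_CUBIC))
P,e=pose(-15); plan(P,e,3)
E
```

```text
10.2 [ 0.46159251 -0.04741622  0.17641709] [-3.14123083 -0.30046464 -3.00684736] [-0.46022573  0.99366021 -0.90221755] 0.0357961917281152
-5.9 -0.2 19 -0.0002 -0.0001 0.0003; -5.9 -0.2 19 -0.0002 -0.0001 0.0003; -5.8 -0.1 19 -0.0002 -0.0001 0.0003
end [ 0.4618 -0.0473  0.1168] [-3.1416 -0.3001 -3.0065]
```

View pics/s5z.png

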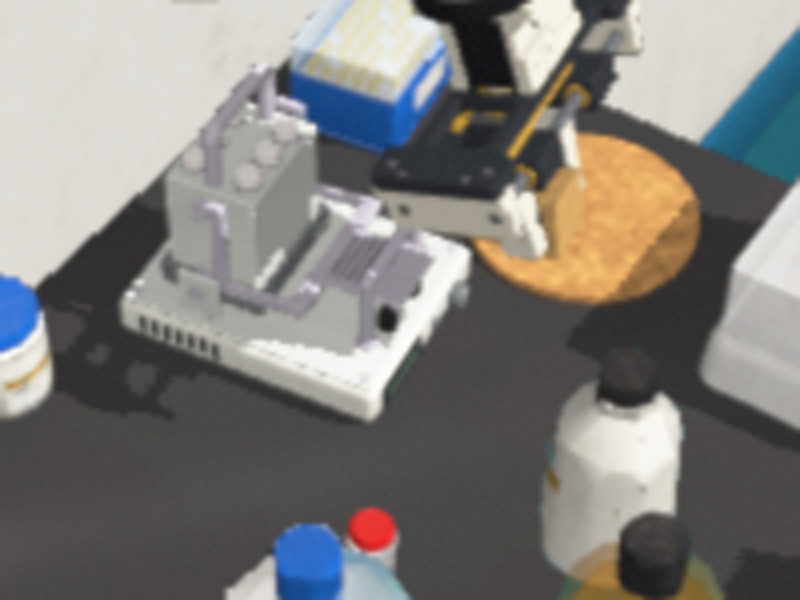

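View pics/t5.png

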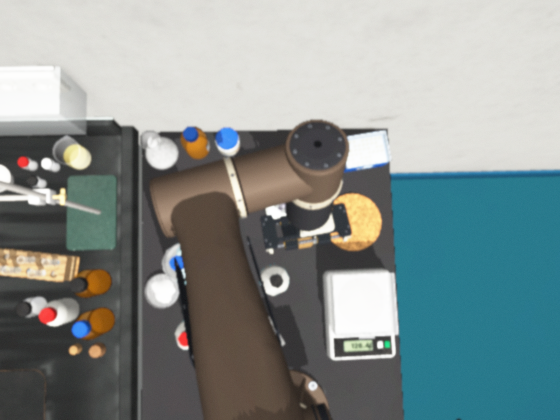

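View pics/w5.png

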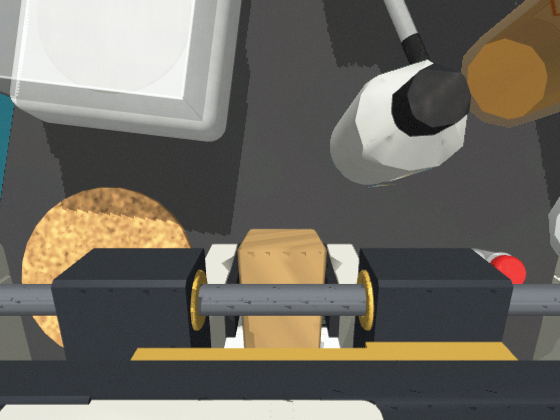

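```bash
python3 - <<'E'
from ins import *
a=cv2.imread("pics/scene0.png"); cv2.imwrite("pics/s0b.png",cv2.resize(a[170:240,240:340],(800,560),interpolation=cv2.INTER_CUBIC))
a=cv2.imread("pics/top0.png"); cv2.imwrite("pics/t0b.png",cv2.resize(a[140:225,250:330],(752,600)[0:2],interpolation=cv2.INTER_CUBIC))
S=grab_frame("scene");T=grab_frame("top")
u=np.array([np.cos(PSI),np.sin(PSI),0]);v=np.array([-np.sin(PSI),np.cos(PSI),0])
for k in(-.04,.04):
  X=B+v*k+[0,0,.0895]; ps,pt=proj(S,X),proj(T,X)
  print((ps-[240,170])*8,(pt-[250,140])*[9.4,600/85])
for k in(-.042,.042):
  X=B+u*.106+v*k+[0,0,.170]; ps,pt=proj(S,X),proj(T,X)
  print("handle",(ps-[240,170])*8,(pt-[250,140])*[9.4,600/85])
E
```

```text
[599.81685362  90.99787931] [553.91047019 433.15111454]
[485.50151564 254.03672454] [269.28768736 466.9470972 ]
handle [ 302.03535874 -205.60438737] [528.91078675 102.70520611]
handle [167.6740355  -42.83841967] [210.19205528 139.29910299]
```

View pics/s0b.png

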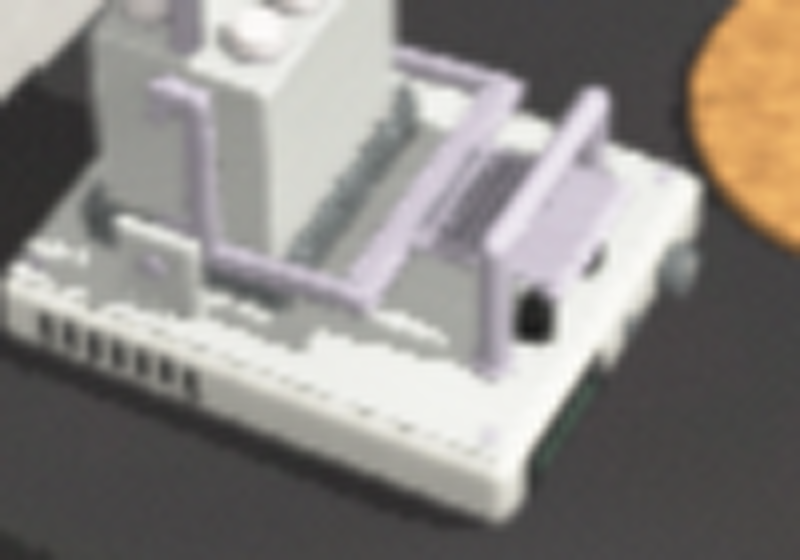

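View pics/t0b.png

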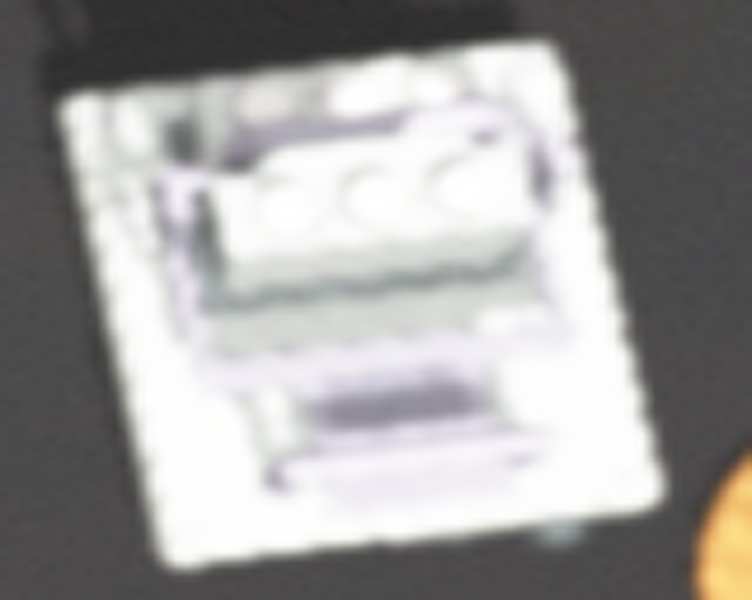

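The bar I projected lands on the bar seen in both fixed views, within about 2 mm. I'll lower the wedge to the mouth of the slot.

step_arm(commands="-5.9 -0.2 19 0 0 0; -5.9 -0.2 19 0 0 0; -4 -0.1 13 0 0 0; -1.8 0 6 0 0 0; 0 0 0 0 0 0; 0 0 0 0 0 0")

```text
t: 11.2
eef_pos: [0.462, -0.0479, 0.1174]
ee_rot: [-3.141, -0.299, -3.006]
force: [-0.2, 0.1, -0.4]
width: 0.0358
```

```bash
python3 - <<'E'
from ins import *
s=get_state(); print(s["t"],s["eef_pos"],s["ee_rot"],s["force"],s["width"])
S=grab_frame("scene"); save(S,"s6")
cv2.imwrite("pics/s6z.png",cv2.resize(S["frame"][150:240,250:370,::-1],(800,600),interpolation=cv2.INTER_CUBIC))
Rm=p=None
for q in(-15,0,10,16):
  P,e=pose(q); print(q); p,Rm=plan(P,e,1,p0=p,R0=Rm)
E
```

```text
11.2 [ 0.46204671 -0.04792053  0.11740007] [-3.14106506 -0.29949581 -3.00647528] [-0.22947456  0.09010584 -0.43900188] 0.035804252501780674
-15
-0.1 0.5 0.6 -0.0005 0.0006 0.0001
end [ 0.4619 -0.0474  0.1168] [ 3.1416 -0.3    -3.0066]
0
-14.7 0 -3 0 0 -0
end [ 0.4767 -0.0454  0.1153] [ 3.1416 -0.3    -3.0066]
10
-9.9 0 -2 0 0 -0
end [ 0.4866 -0.0441  0.1143] [ 3.1416 -0.3    -3.0066]
16
-6.8 0 1.9 0 0 -0
end [ 0.4925 -0.0433  0.1105] [ 3.1416 -0.3    -3.0066]
```

View pics/s6z.png

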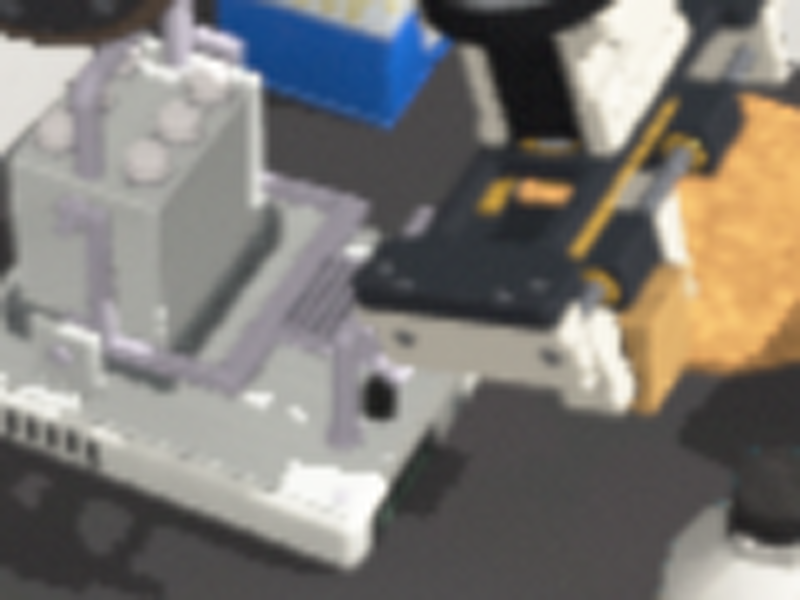

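step_arm(commands="-7 0.3 -1 0 0 0; -7.6 0.2 -1.2 0 0 0; -5 0 -1 0 0 0; -5 0 -1 0 0 0; 0 0 0 0 0 0")

```text
t: 11.88
eef_pos: [0.4864, -0.0441, 0.1134]
ee_rot: [-3.141, -0.301, -3.007]
force: [0.1, -0.6, -0.6]
width: 0.0361
```

```bash
python3 - <<'E'
from ins import *
s=get_state(); print(s["t"],s["eef_pos"],s["ee_rot"],s["force"],s["moment"],s["width"])
Rm=p=None
for q in(10,16,20,24,28,32,36,40,44,48,52,56,60,62):
  P,e=pose(q); print(q); p,Rm=plan(P,e,1,p0=p,R0=Rm)
E
```

```text
11.875 [ 0.48636784 -0.04412979  0.11340536] [-3.14107029 -0.30062861 -3.00677888] [ 0.07522824 -0.55875891 -0.57415861] [ 0.11167702 -1.04691239  0.015491  ] 0.036072839962632
10
0 0.1 -0.9 -0.0005 -0.0006 -0.0002
end [ 0.4866 -0.044   0.1143] [ 3.1416 -0.3    -3.0066]
16
-6.8 -0 1.9 0 -0 0
end [ 0.4925 -0.0432  0.1104] [ 3.1416 -0.3    -3.0066]
20
-4.4 -0 0.7 0 -0 0
end [ 0.4965 -0.0427  0.1085] [ 3.1416 -0.3    -3.0066]
24
-4.1 -0 1.6 0 -0.0155 0
end [ 0.4999 -0.0422  0.1057] [ 3.1416 -0.2845 -3.0066]
28
-4 -0 1.7 0 -0.0154 0
end [ 0.5032 -0.0417  0.103 ] [ 3.1416 -0.2691 -3.0066]
32
-3.9 -0 1.5 0 -0.0155 0
end [ 0.5065 -0.0413  0.1005] [ 3.1416 -0.2536 -3.0066]
36
-3.9 -0 1.5 0 -0.0154 0
end [ 0.5099 -0.0408  0.0981] [ 3.1416 -0.2382 -3.0066]
40
-3.9 -0 1.5 0 -0.0155 0
end [ 0.5133 -0.0404  0.0957] [ 3.1416 -0.2227 -3.0066]
44
-3.9 -0 1.4 0 -0.0155 0
end [ 0.5168 -0.0399  0.0935] [ 3.1416 -0.2072 -3.0066]
48
-3.8 -0 1.3 0 -0.0154 0
end [ 0.5202 -0.0394  0.0914] [ 3.1416 -0.1918 -3.0066]
52
-3.8 -0 1.3 0 -0.0155 0
end [ 0.5236 -0.039   0.0894] [ 3.1416 -0.1763 -3.0066]
56
-3.8 -0 1.2 0 -0.0154 0
end [ 0.5271 -0.0385  0.0876] [ 3.1416 -0.1609 -3.0066]
60
-3.8 -0 1.2 0 -0.0155 0
end [ 0.5307 -0.038   0.0858] [ 3.1416 -0.1454 -3.0066]
62
-1.9 -0 0.5 0 -0.0077 0
end [ 0.5325 -0.0378  0.085 ] [ 3.1416 -0.1377 -3.0066]
```

step_arm(commands="-3.4 0 0 0 0 0; -3.4 0 1 0 0 0; -4.4 0 0.7 0 0 0; 0 0 0 0 0 0")

```text
t: 12.38
eef_pos: [0.4965, -0.0428, 0.1085]
ee_rot: [-3.141, -0.3, -3.007]
force: [-0.3, -0.7, -0.7]
width: 0.0353
```

step_arm(commands="-4.1 0 1.6 0 -0.0155 0; 0 0 0 0 0 0; -4 0 1.7 0 -0.0154 0; 0 0 0 0 0 0")

```text
t: 12.88
eef_pos: [0.5032, -0.0418, 0.1032]
ee_rot: [-3.141, -0.268, -3.007]
force: [-0.7, -0.9, -0.5]
width: 0.0359
```

```bash
python3 - <<'E'
from ins import *
s=get_state(); print(s["force"],s["moment"],s["joint_efforts"].round(2))
S=grab_frame("scene"); save(S,"s7")
cv2.imwrite("pics/s7z.png",cv2.resize(S["frame"][150:240,250:370,::-1],(800,600),interpolation=cv2.INTER_CUBIC))
p=grab_frame("wrist");save(p,"w7")
E
```

```text
[-0.68496816 -0.90952934 -0.53533967] [-0.13850669 -1.00007685  0.01465209] [ 3.500e-01 -5.314e+01  2.234e+01  5.370e+00 -9.300e-01  2.000e-02]
```

View pics/s7z.png

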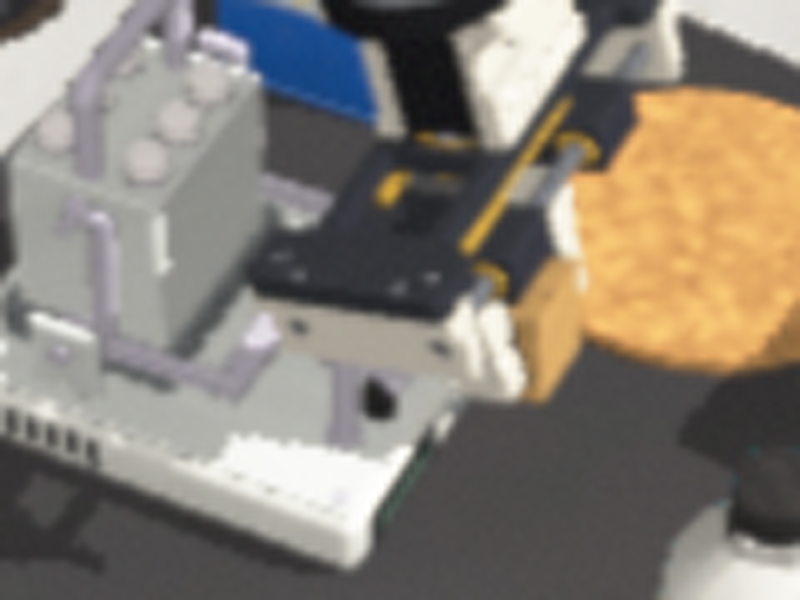

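View pics/w7.png

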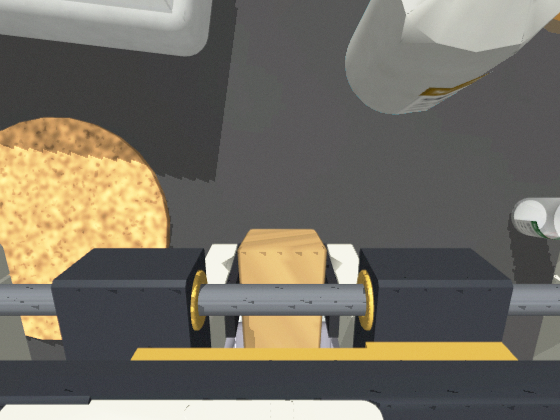

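step_arm(commands="-3.9 0 1.5 0 -0.0155 0; -3.9 0 1.5 0 -0.0154 0; 0 0 0 0 0 0; 0 0 0 0 0 0")

```text
t: 13.48
eef_pos: [0.51, -0.0409, 0.0984]
ee_rot: [-3.141, -0.238, -3.007]
force: [-1.0, -0.2, 2.5]
width: 0.0356
```

step_arm(commands="-3.9 0 1.5 0 -0.0155 0; -3.9 0 1.4 0 -0.0155 0; 0 0 0 0 0 0; 0 0 0 0 0 0")

```text
t: 13.98
eef_pos: [0.5166, -0.04, 0.0938]
ee_rot: [-3.141, -0.207, -3.007]
force: [-2.3, -0.6, 4.5]
width: 0.0357
```

step_arm(commands="-3.8 0 1.3 0 -0.0154 0; -3.8 0 1.3 0 -0.0155 0; 0 0 0 0 0 0; 0 0 0 0 0 0")

```text
t: 14.48
eef_pos: [0.5234, -0.0391, 0.0897]
ee_rot: [-3.141, -0.177, -3.007]
force: [-2.6, -0.4, 4.4]
width: 0.0356
```

```bash
python3 - <<'E'
from ins import *
s=get_state(); print(s["t"],s["eef_pos"],s["ee_rot"],s["force"],s["moment"],s["width"])
S=grab_frame("scene"); save(S,"s8")
cv2.imwrite("pics/s8z.png",cv2.resize(S["frame"][150:240,250:370,::-1],(800,600),interpolation=cv2.INTER_CUBIC))
E
```

```text
14.475 [ 0.52337185 -0.03913821  0.08970206] [-3.14102952 -0.17650864 -3.00651648] [-2.58772303 -0.42598307  4.43800196] [-0.14537601  0.53187437 -0.00270769] 0.03563482032582171
```

View pics/s8z.png

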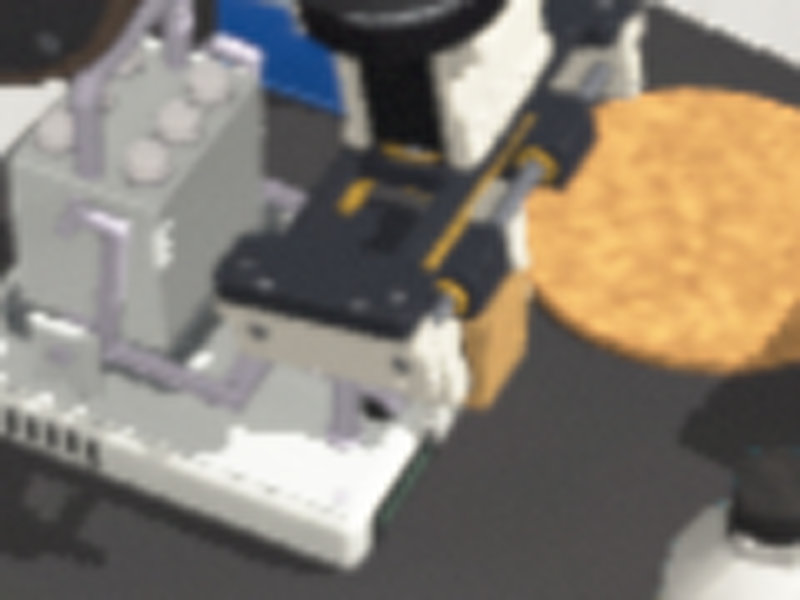

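step_arm(commands="-3.8 0 1.2 0 -0.0154 0; 0 0 0 0 0 0; 0 0 0 0 0 0")

```text
t: 14.9
eef_pos: [0.5269, -0.0387, 0.0879]
ee_rot: [-3.141, -0.161, -3.007]
force: [-3.6, -0.6, 6.2]
width: 0.0357
```

step_arm(commands="-3.8 0 1 0 -0.0155 0; 0 0 0 0 0 0; 0 0 0 0 0 0")

```text
t: 15.28
eef_pos: [0.5304, -0.0382, 0.0863]
ee_rot: [-3.141, -0.146, -3.007]
force: [-3.3, -1.4, 5.3]
width: 0.0358
```

step_arm(commands="0 0 0 0 0 0; 0 0 0 0 0 0; 0 0 0 0 0 0", jaw=62)

```text
t: 15.65
eef_pos: [0.5306, -0.038, 0.086]
ee_rot: [-3.141, -0.146, -3.007]
force: [0.3, 0.3, 0.1]
width: 0.0589
```

```bash
cat >> ins.py <<'E'
def push(d,tilt=.06,h=.075,lat=0.,psi=PSI):
    """grasp point d mm in front of bar, height h"""
    Rt=R.from_euler("z",psi)*R.from_euler("y",-tilt)*R.from_euler("xyz",[np.pi,0,-np.pi])
    ux=np.array([np.cos(psi),np.sin(psi),0]); uy=np.array([-np.sin(psi),np.cos(psi),0])
    g=B-ux*d/1000+uy*lat+[0,0,h]
    return g-.006*Rt.as_matrix()[:,2],Rt.as_euler("xyz")
E
python3 - <<'E'
from ins import *
s=get_state(); print(s["t"],s["eef_pos"],s["ee_rot"],s["force"],s["moment"],s["width"])
w=grab_frame("wrist"); save(w,"w9")
S=grab_frame("scene"); save(S,"s9")
cv2.imwrite("pics/s9z.png",cv2.resize(S["frame"][150:240,250:370,::-1],(800,600),interpolation=cv2.INTER_CUBIC))
P,e=push(95); p,Rm=plan(s["eef_pos"]-.055*np.array([np.cos(PSI),np.sin(PSI),0]),s["ee_rot"],4)
p,Rm=plan(P,e,3,p0=p,R0=Rm)
P,e=push(64);p,Rm=plan(P,e,3,p0=p,R0=Rm)
E
```

```text
15.65 [ 0.5305559  -0.03803913  0.08596079] [-3.14118316 -0.14568771 -3.00654724] [0.28912361 0.29013102 0.05941243] [ 0.02219803 -0.46947429  0.01379555] 0.05894189098876186
13.6 0 2 -0 -0 -0; 13.6 0 2 -0 -0 -0; 13.6 0 2 -0 -0 -0; 13.5 0.1 2 -0 -0 -0
end [ 0.4761 -0.0454  0.086 ] [-3.1412 -0.1458 -3.0066]
5.6 -0 2.5 -0.0001 -0.0686 0; 5.8 -0 2.1 -0.0001 -0.0686 0; 5.9 -0.1 1.7 -0.0001 -0.0686 0
end [ 0.4585 -0.0479  0.081 ] [-3.1415  0.06   -3.0065]
-10.3 0 0.6 -0 0 0; -10.3 0 0.7 -0 0 0; -10.3 0 0.6 -0 0 0
end [ 0.4892 -0.0437  0.081 ] [-3.1415  0.06   -3.0065]
```

View pics/w9.png

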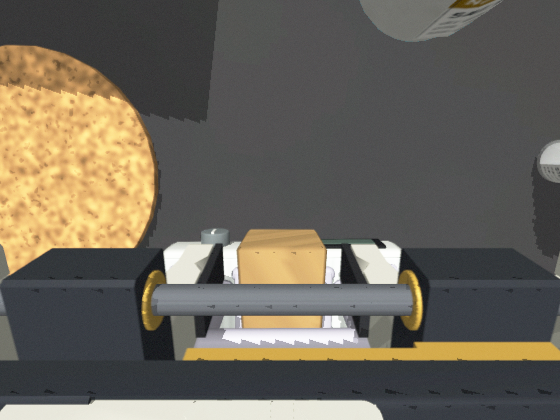

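View pics/s9z.png

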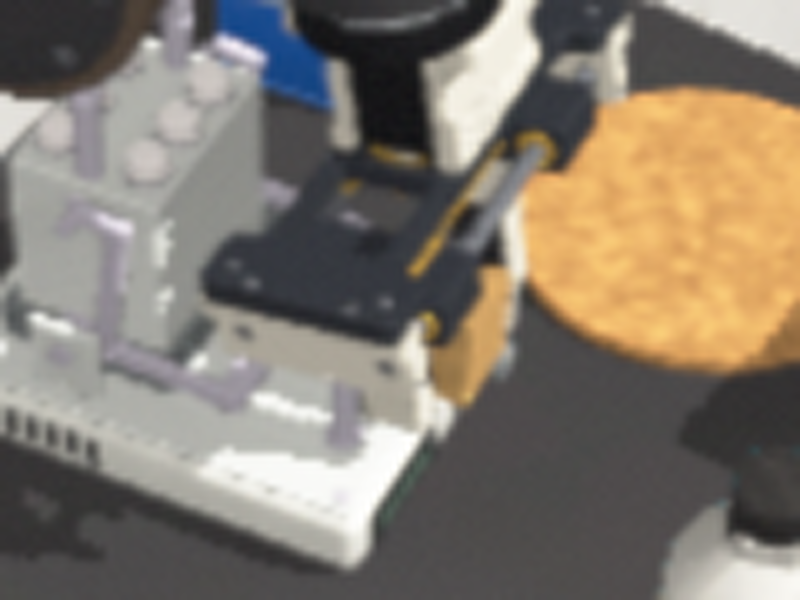

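The wedge is released and staying put. I'll back off straight, then close the jaws for the final push.

step_arm(commands="8 0 1.2 0 0 0; 13.6 0 2 0 0 0; 13.6 0 2 0 0 0; 13.6 0 2 0 0 0; 9 0 3.5 0 -0.0686 0; 4 0 1.5 0 -0.0686 0; 3.5 0 1 0 -0.0686 0; 0 0 0 0 0 0")

```text
t: 16.75
eef_pos: [0.4626, -0.0475, 0.082]
ee_rot: [-3.141, 0.06, -3.006]
force: [0.4, 0.1, -0.7]
width: 0.0621
```

step_arm(commands="0 0 0 0 0 0; 0 0 0 0 0 0; 0 0 0 0 0 0; 0 0 0 0 0 0", jaw=0)

```text
t: 17.25
eef_pos: [0.4648, -0.0471, 0.0816]
ee_rot: [-3.141, 0.059, -3.007]
force: [-0.7, -0.3, -0.1]
width: 0.028
```

```bash
python3 - <<'E'
from ins import *
s=get_state(); print(s["t"],s["eef_pos"],s["ee_rot"],s["force"],s["moment"],s["width"])
S=grab_frame("scene"); save(S,"s10"); w=grab_frame("wrist"); save(w,"w10")
cv2.imwrite("pics/s10z.png",cv2.resize(S["frame"][150:240,250:370,::-1],(800,600),interpolation=cv2.INTER_CUBIC))
P,e=push(66);p,Rm=plan(P,e,3)
E
```

```text
17.25 [ 0.46477664 -0.04709115  0.08160008] [-3.14103428  0.05940504 -3.00658829] [-0.73095363 -0.30757639 -0.06128229] [-0.06477987  0.13525108  0.00651034] 0.028037213669129642
-7.6 0 0.7 -0.0002 -0.0001 0; -7.5 0.1 0.7 -0.0002 -0.0001 0; -7.6 0 0.6 -0.0002 -0.0001 0
end [ 0.4873 -0.0439  0.081 ] [ 3.1415  0.0599 -3.0066]
```

View pics/s10z.png

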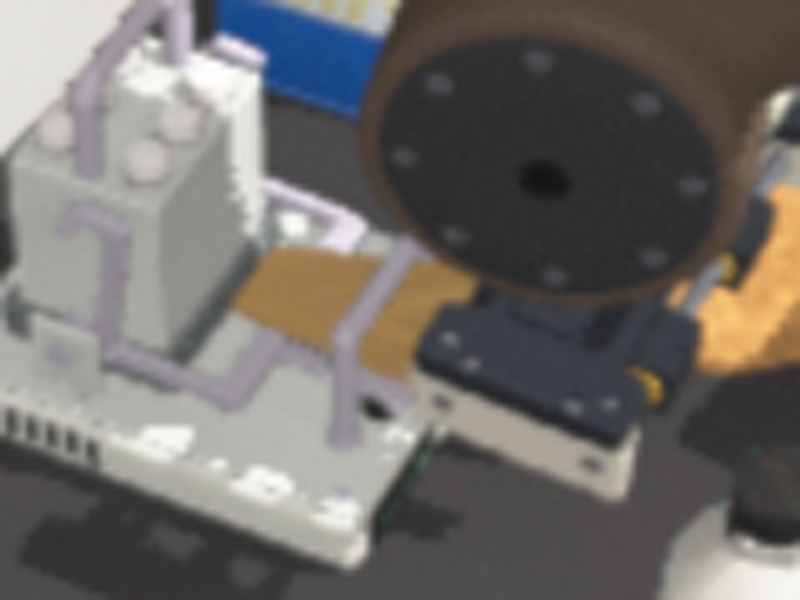

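View pics/w10.png

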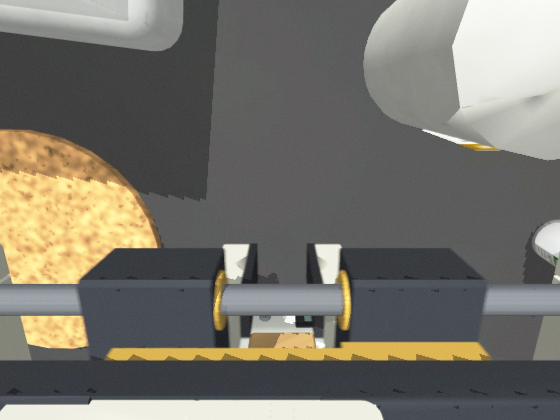

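The wedge sits under the bar with its thin end towards the block. Next I'll creep forward and push.

step_arm(commands="-7.5 0 0.7 0 0 0; -7.5 0 0.7 0 0 0; -7.5 0 0.6 0 0 0; 0 0 0 0 0 0")

```text
t: 17.85
eef_pos: [0.4877, -0.0439, 0.081]
ee_rot: [-3.141, 0.06, -3.007]
force: [0.8, 0.7, -0.5]
width: 0.0002
```

step_arm(commands="-4 0 0.2 0 0 0; -4 0 0.2 0 0 0; 0 0 0 0 0 0")

```text
t: 18.23
eef_pos: [0.4953, -0.0429, 0.0813]
ee_rot: [-3.141, 0.06, -3.006]
force: [0.0, 0.8, 0.6]
width: 0.0005
```

step_arm(commands="-3 0 0.2 0 0 0; -2 0 0.1 0 0 0; 0 0 0 0 0 0")

```text
t: 18.6
eef_pos: [0.4999, -0.0423, 0.0812]
ee_rot: [-3.141, 0.06, -3.007]
force: [-0.8, 0.1, -0.2]
width: 0.0002
```

step_arm(commands="-2 0 0.1 0 0 0; 0 0 0 0 0 0")

```text
t: 18.85
eef_pos: [0.5008, -0.0424, 0.0808]
ee_rot: [-3.141, 0.058, -3.007]
force: [-4.1, -0.2, 0.9]
width: 0.0003
```

step_arm(commands="-1.5 0 0 0 0 0; 0 0 0 0 0 0")

```text
t: 19.1
eef_pos: [0.5015, -0.0423, 0.0806]
ee_rot: [-3.141, 0.056, -3.007]
force: [-6.9, -1.2, 0.6]
width: 0.0005
```

step_arm(commands="-1.5 0 0 0 0 0; 0 0 0 0 0 0")

```text
t: 19.35
eef_pos: [0.5021, -0.0423, 0.0803]
ee_rot: [-3.141, 0.055, -3.007]
force: [-8.6, -0.8, 0.1]
width: 0.0005
```

step_arm(commands="-1 0 0 0 0 0; 0 0 0 0 0 0")

```text
t: 19.6
eef_pos: [0.5026, -0.0423, 0.0801]
ee_rot: [-3.141, 0.054, -3.008]
force: [-9.6, 0.1, 1.0]
width: -0.0001
```

step_arm(commands="-1.5 0 0 0 0 0; 0 0 0 0 0 0")

```text
t: 19.85
eef_pos: [0.5033, -0.0423, 0.0798]
ee_rot: [-3.141, 0.052, -3.008]
force: [-10.2, -0.9, -1.2]
width: 0.0006
```

step_arm(commands="-1.5 0 0 0 0 0; 0 0 0 0 0 0")

```text
t: 20.1
eef_pos: [0.5041, -0.0423, 0.0796]
ee_rot: [-3.141, 0.051, -3.008]
force: [-11.7, -0.8, -1.6]
width: 0.0007
```

step_arm(commands="-1.5 0 0 0 0 0; 0 0 0 0 0 0")

```text
t: 20.35
eef_pos: [0.505, -0.0423, 0.0794]
ee_rot: [-3.141, 0.05, -3.008]
force: [-12.8, -1.6, -1.6]
width: 0.0007
```

step_arm(commands="-1.5 0 -0.2 0 0 0; 0 0 0 0 0 0")

```text
t: 20.6
eef_pos: [0.5054, -0.0423, 0.0793]
ee_rot: [-3.141, 0.048, -3.009]
force: [-15.1, -0.7, -3.2]
width: 0.0004
```

step_arm(commands="-1.5 0 -0.2 0 0 0; 0 0 0 0 0 0")

```text
t: 20.85
eef_pos: [0.5057, -0.0424, 0.0791]
ee_rot: [-3.141, 0.046, -3.009]
force: [-17.2, -1.6, -1.5]
width: -0.0001
```

step_arm(commands="-1.5 0 -0.2 0 0 0; 0 0 0 0 0 0")

```text
t: 21.1
eef_pos: [0.5061, -0.0424, 0.0789]
ee_rot: [-3.141, 0.044, -3.01]
force: [-18.8, -1.5, -1.6]
width: 0.0002
```

```bash
python3 - <<'E'
from ins import *
s=get_state(); print(s["t"],s["eef_pos"],s["ee_rot"],s["force"],s["moment"],s["width"])
S=grab_frame("scene"); save(S,"s11")
cv2.imwrite("pics/s11z.png",cv2.resize(S["frame"][150:240,250:370,::-1],(800,600),interpolation=cv2.INTER_CUBIC))
E
```

```text
21.1 [ 0.50608561 -0.04242292  0.07893003] [-3.14060196  0.04351841 -3.00962718] [-18.78565337  -1.50225748  -1.60986319] [-0.3675007   6.67530358  0.16218835] 0.00020687462580779676
```

View pics/s11z.png

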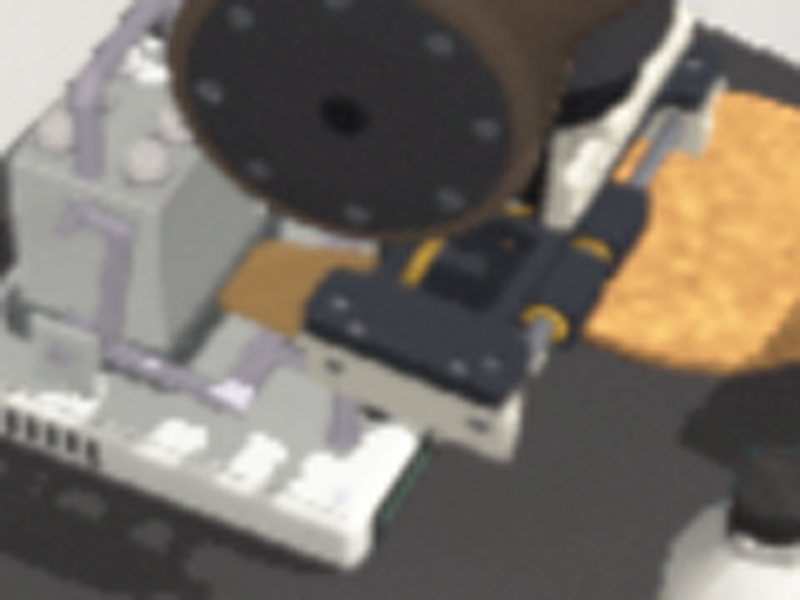

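step_arm(commands="-1.5 0 -0.2 0 0 0; 0 0 0 0 0 0")

```text
t: 21.4
eef_pos: [0.5065, -0.0424, 0.0788]
ee_rot: [-3.141, 0.041, -3.01]
force: [-20.9, -1.4, -2.1]
width: 0.0006
```

step_arm(commands="-1.5 0 -0.2 0 0 0; 0 0 0 0 0 0")

```text
t: 21.65
eef_pos: [0.5068, -0.0425, 0.0786]
ee_rot: [-3.14, 0.039, -3.01]
force: [-24.0, -0.8, -2.8]
width: 0.0001
```

step_arm(commands="-1.5 0 -0.2 0 0 0; 0 0 0 0 0 0")

```text
t: 21.9
eef_pos: [0.5071, -0.0426, 0.0785]
ee_rot: [-3.14, 0.037, -3.011]
force: [-26.4, -1.6, -2.1]
width: 0.0002
```

The force now climbs steeply (2.5 N per 0.3 mm), so I'll back off and look.

step_arm(commands="3 0 0 0 0 0; 4 0 0.2 0 0 0; 6 0 0.4 0 0 0; 10 0 0.5 0 0 0; 15 0 0 0 0 0; 15 0 -20 0 0 0; 0 0 -30 0 0 0; 0 0 0 0 0 0")

```text
t: 22.9
eef_pos: [0.4649, -0.0467, 0.1317]
ee_rot: [3.141, 0.066, -3.006]
force: [0.0, 0.2, -0.5]
width: 0.0007
```

```bash
python3 - <<'E'
from ins import *
s=get_state(); print(s["t"],s["eef_pos"],s["ee_rot"],s["force"],s["moment"],s["width"],s["q"])
S=grab_frame("scene"); save(S,"s12"); w=grab_frame("wrist"); save(w,"w12"); T=grab_frame("top"); save(T,"t12")
cv2.imwrite("pics/s12z.png",cv2.resize(S["frame"][150:240,250:370,::-1],(800,600),interpolation=cv2.INTER_CUBIC))
E
```

```text
22.9 [ 0.46487685 -0.04671573  0.13166124] [ 3.14129788  0.06577719 -3.00585299] [ 0.02498459  0.24780598 -0.49377391] [-0.05084933  0.12769145  0.01006688] 0.0006508954684023 [ 0.33326207  0.09937941 -0.65080911  0.01837963 -0.75613261 -1.78127363]
```

View pics/s12z.png

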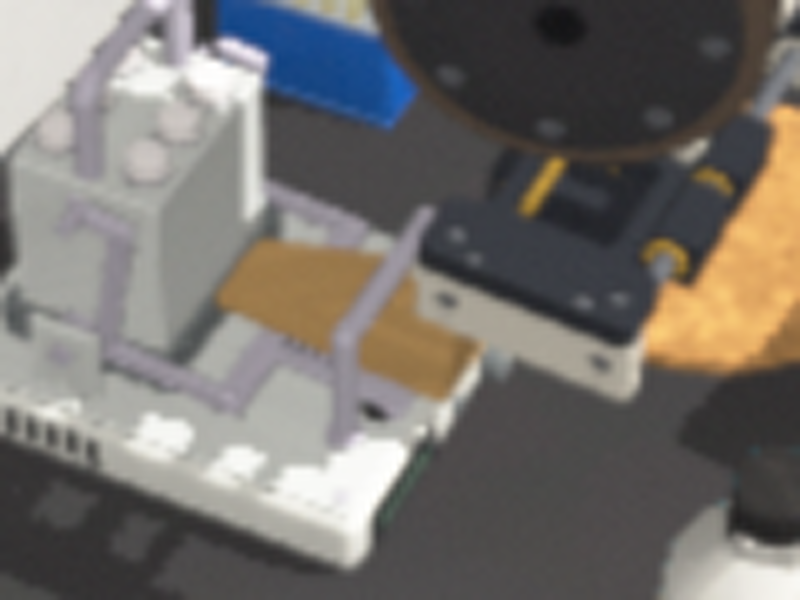

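```bash
python3 - <<'E'
from ins import *
S=grab_frame("scene"); im=cv2.resize(S["frame"][150:240,250:370,::-1],(800,600),interpolation=cv2.INTER_CUBIC)
u=np.array([np.cos(PSI),np.sin(PSI),0]);v=np.array([-np.sin(PSI),np.cos(PSI),0])
def pts(s,phi,zb):
    Rw=R.from_euler("z",PSI)*R.from_euler("y",-phi)
    tip=B+u*s/1000+[0,0,zb]
    L=[(0,.018,0),(0,.018,.007),(-.1,.018,.046),(-.1,.018,0),(-.1,-.018,.046),(0,-.018,.007)]
    # zb: underside of thick end
    off=Rw.apply([-.1,0,0])[2]
    return [(proj(S,tip+[0,0,-off]+Rw.apply(l))-[250,150])*(800/120) for l in L]
for s,phi,zb in((60,.05,.0505),(64,.08,.049)):
    P=pts(s,phi,zb); print(s,np.round(P).tolist())
    if s==64:
        for a in P: cv2.circle(im,tuple(int(t) for t in a),4,(0,0,255),-1)
cv2.imwrite("pics/s12m.png",im)
E
```

```text
60 [[224.0, 317.0], [225.0, 305.0], [468.0, 331.0], [459.0, 414.0], [510.0, 269.0], [269.0, 246.0]]
64 [[215.0, 311.0], [216.0, 299.0], [461.0, 332.0], [449.0, 413.0], [503.0, 269.0], [260.0, 240.0]]
```

View pics/s12m.png

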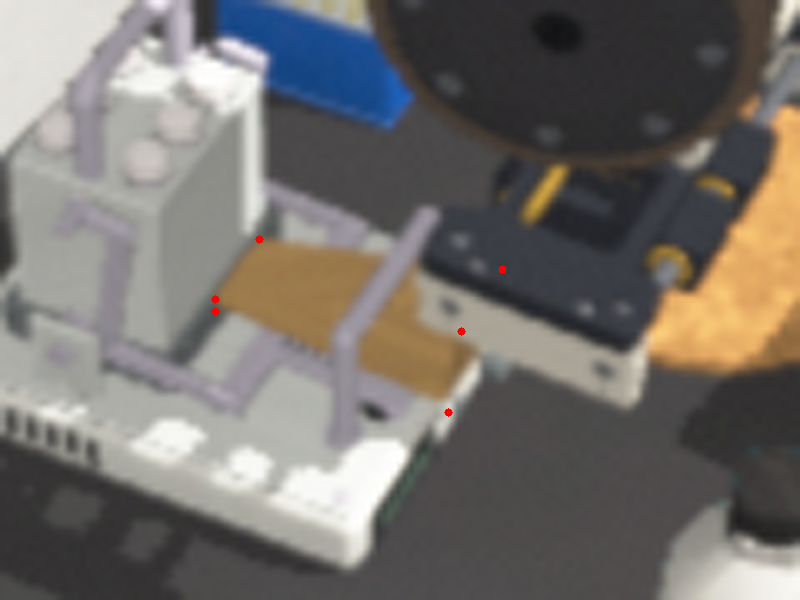

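```bash
python3 - <<'E'
from ins import *
p,Rm=plan([.475,-.045,.22],get_state()["ee_rot"],2)
p,Rm=plan([.62,.05,.30],[np.pi,0,-1.436],9,p0=p,R0=Rm)
E
```

```text
-8.6 0.3 -45.2 0 0 0; -8.7 0.3 -45.2 0 0 0
end [ 0.475 -0.045  0.22 ] [-3.1412  0.0596 -3.0065]
-17.9 8.3 -7.8 -0.0052 0.0052 -0.1744; -19 5.1 -8 -0.0052 0.0052 -0.1744; -19.6 1.8 -7.9 -0.0052 0.0052 -0.1744; -19.5 -1.6 -8.1 -0.0052 0.0052 -0.1744; -18.9 -5 -8.2 -0.0052 0.0052 -0.1744; -17.8 -8.1 -8.4 -0.0052 0.0052 -0.1744; -16 -11 -8.5 -0.0052 0.0052 -0.1744; -13.9 -13.5 -8.6 -0.0052 0.0052 -0.1744
-11.2 -15.7 -8.7 -0.0052 0.0052 -0.1744
end [0.62 0.05 0.3 ] [ 3.1416e+00 -3.0000e-04 -1.4365e+00]
```

step_arm(commands="-8.6 0.3 -45.2 0 0 0; -8.7 0.3 -45.2 0 0 0; -17.9 8.3 -7.8 -0.0052 0.0052 -0.1744; -19 5.1 -8 -0.0052 0.0052 -0.1744; -19.6 1.8 -7.9 -0.0052 0.0052 -0.1744; -19.5 -1.6 -8.1 -0.0052 0.0052 -0.1744; -18.9 -5 -8.2 -0.0052 0.0052 -0.1744; -17.8 -8.1 -8.4 -0.0052 0.0052 -0.1744", jaw=50)

```text
t: 24.1
eef_pos: [0.5724, 0.0187, 0.2728]
ee_rot: [-3.132, 0.017, -1.954]
force: [0.8, -0.4, -0.1]
width: 0.0498
```

step_arm(commands="-16 -11 -8.5 -0.0052 0.0052 -0.1744; -13.9 -13.5 -8.6 -0.0052 0.0052 -0.1744; -11.2 -15.7 -8.7 -0.0052 0.0052 -0.1744; 0 0 0 0 0 0; 0 0 0 0 0 0")

```text
t: 24.72
eef_pos: [0.6198, 0.0499, 0.2991]
ee_rot: [3.14, -0.001, -1.439]
force: [0.1, -1.4, -0.7]
width: 0.0503
```

```bash
python3 - <<'E'
from ins import *
s=get_state(); print(s["t"],s["eef_pos"],s["ee_rot"],s["force"],s["width"],s["q"].round(3))
w=grab_frame("wrist"); save(w,"w13"); np.save("w13.npy",dict(p=w,s=s),allow_pickle=True)
for o in ["block_handle","mat_top","paddle_lip"]: print(o,recognise(w,o)[:1])
S=grab_frame("scene"); save(S,"s13")
cv2.imwrite("pics/s13z.png",cv2.resize(S["frame"][150:240,250:370,::-1],(800,600),interpolation=cv2.INTER_CUBIC))
E
```

```text
24.725 [0.61983209 0.04993325 0.2991486 ] [ 3.13994477e+00 -6.14636077e-04 -1.43888220e+00] [ 0.09255481 -1.37796027 -0.68125271] 0.050256972754461705 [ 0.394  0.247 -0.037  0.    -1.288 -0.262]
block_handle [{'pixel': [247.4, 103.3], 'conf': 0.63}]
mat_top [{'pixel': [408.1, 11.5], 'conf': 0.69}]
paddle_lip [{'pixel': [311.8, 81.9], 'conf': 0.65}]
```

View pics/w13.png

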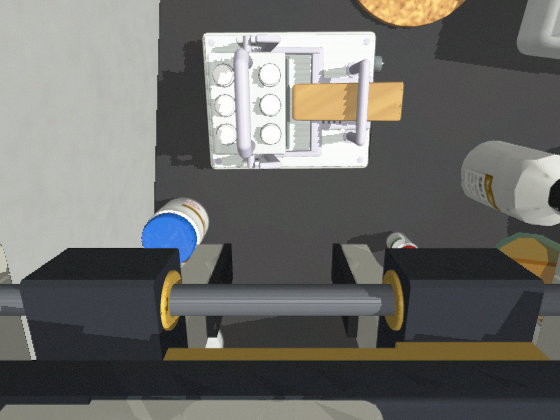

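View pics/s13z.png

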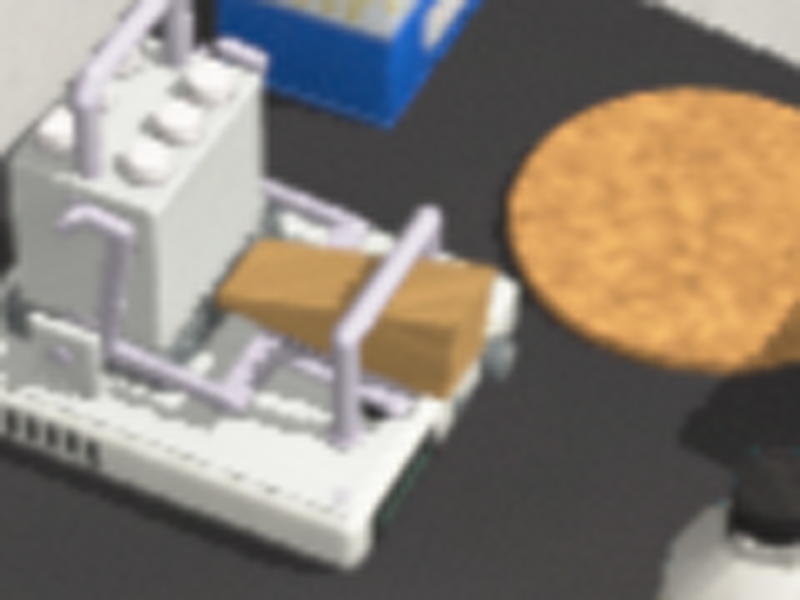

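```bash
python3 - <<'E'
from ins import *
S=grab_frame("scene")
u=np.array([np.cos(PSI),np.sin(PSI),0]);v=np.array([-np.sin(PSI),np.cos(PSI),0])
for z in(.049,.051,.055,.06,.071): print(z,((proj(S,B-u*.016+v*.026+[0,0,z])-[250,150])*(800/120)).round())
d=np.load("w13.npy",allow_pickle=True).item(); p,s=d["p"],d["s"]; im=p["frame"][20:180,190:420,::-1]
cv2.imwrite("pics/w13z.png",cv2.resize(im,(800,556),interpolation=cv2.INTER_CUBIC))
a=S["frame"][185:225,290:330,::-1]; cv2.imwrite("pics/s13y.png",cv2.resize(a,(600,600),interpolation=cv2.INTER_CUBIC))
E
```

```text
0.049 [393. 409.]
0.051 [393. 405.]
0.055 [393. 398.]
0.06 [393. 389.]
0.071 [393. 369.]
```

View pics/w13z.png

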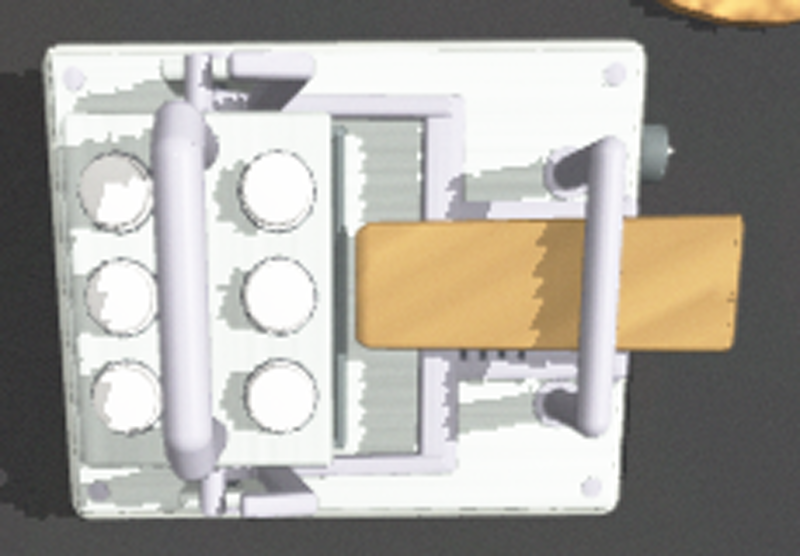

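View pics/s13y.png

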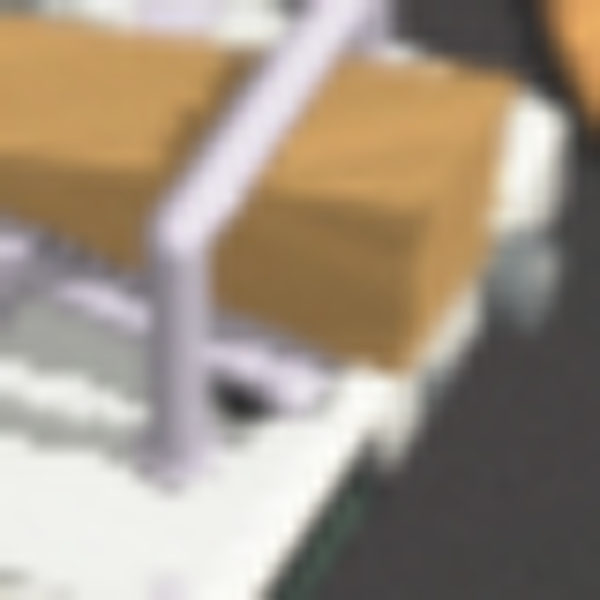

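```bash
python3 - <<'E'
from ins import *
d=np.load("w13.npy",allow_pickle=True).item(); p,s=d["p"],d["s"]
A=lambda x,y,z:atz(p,(190+x/3.478,20+y/3.478),z,s)
a,b=A(180,103,.17),A(190,477,.17); print(a,b,(a+b)/2,np.linalg.norm(a-b),np.arctan2((b-a)[1],(b-a)[0])-np.pi/2)
a2,b2=A(182,200,.17),A(187,400,.17); print(np.arctan2((b2-a2)[1],(b2-a2)[0])-np.pi/2)
# tubes caps at .137 and block top corners .128
for q in[(120,192),(123,297),(127,397),(278,190),(278,295),(279,397)]: print("tube",A(*q,.137).round(4))
T=np.mean([A(*q,.137) for q in[(120,192),(123,297),(127,397),(278,190),(278,295),(279,397)]],0);print("mean",T)
a,b=A(605,145,.0895),A(592,430,.0895); print("bar",a,b,(a+b)/2,np.linalg.norm(a-b),np.arctan2((b-a)[1],(b-a)[0])-np.pi/2)
for q in[(45,45),(645,42),(620,512),(80,518)]: print("deck",A(*q,.036).round(4))
Tp=grab_frame("top");S=grab_frame("scene");save(Tp,"t13")
x,e=tri([ray(Tp,(352.2,221.5)),ray(S,(355.5,183))]);print("mat tri",x,e)
print("mat",atz(Tp,(352.2,221.5),.008))
E
```

```text
[ 0.66172374 -0.05808154  0.17      ] [0.65208676 0.01688026 0.17      ] [ 0.65690525 -0.02060064  0.17      ] 0.07557871756548065 0.12785728213822578
0.12586994890212977
tube [ 0.6776 -0.0412  0.137 ]
tube [ 0.6749 -0.018   0.137 ]
tube [0.672  0.0051 0.137 ]
tube [ 0.6414 -0.0465  0.137 ]
tube [ 0.6386 -0.0233  0.137 ]
tube [6.355e-01 3.000e-04 1.370e-01]
mean [ 0.65667522 -0.02061787  0.137     ]
bar [ 0.55848407 -0.0721403   0.0895    ] [0.54719734 0.00220264 0.0895    ] [ 0.5528407  -0.03496883  0.0895    ] 0.075194841762218 0.1506692284276565
deck [ 0.7198 -0.0844  0.036 ]
deck [ 0.5411 -0.109   0.036 ]
deck [0.5197 0.0323 0.036 ]
deck [0.6986 0.058  0.036 ]
mat tri [ 0.50905939 -0.20413988  0.00672521] [0.00039921638087783175, 0.0003992163808779071]
mat [ 0.5093126  -0.20366494  0.008     ]
```

```bash
python3 - <<'E'
from ins import *
e=[np.pi,0,.132-np.pi/2]
p,Rm=plan([.657,-.0206,.23],e,3)
p,Rm=plan([.657,-.0206,.176],e,3,p0=p,R0=Rm)
E
```

```text
24.9 -9 23.6 -0.0002 -0.0001 0.0007; 25 -9 23.5 -0.0002 -0.0001 0.0007; 24.9 -9 23.6 -0.0002 -0.0001 0.0007
end [ 0.657  -0.0206  0.23  ] [-3.1415 -0.     -1.4389]
-0 -0 18 -0 -0 -0; -0 -0 18 -0 -0 -0; -0 -0 18 -0 -0 -0
end [ 0.657  -0.0206  0.176 ] [-3.1415 -0.     -1.4389]
```

step_arm(commands="24.9 -9 23.6 0 0 0; 25 -9 23.5 0 0 0; 24.9 -9 23.6 0 0 0; 0 0 18 0 0 0; 0 0 18 0 0 0; 0 0 12 0 0 0; 0 0 6 0 0 0; 0 0 0 0 0 0")

```text
t: 26.12
eef_pos: [0.6572, -0.0201, 0.1759]
ee_rot: [-3.141, -0.001, -1.436]
force: [-0.6, -0.3, -1.1]
width: 0.0498
```

```bash
python3 - <<'E'
from ins import *
s=get_state(); print(s["t"],s["eef_pos"],s["ee_rot"],s["force"],s["width"],s["q"].round(3))
w=grab_frame("wrist"); save(w,"w14")
print([proj(w,[.657,-.0206,.17]+np.array([-np.sin(.132),np.cos(.132),0])*k,s).round() for k in(-.028,0,.028)])
E
```

```text
26.125 [ 0.65722046 -0.02009111  0.17588076] [-3.14116625e+00 -5.09020145e-04 -1.43581085e+00] [-0.62828792 -0.25249371 -1.06336267] 0.04975886610168205 [ 2.660e-01  3.830e-01 -1.310e-01  1.000e-03 -1.056e+00 -1.310e-01]
[array([282., 222.]), array([281., 281.]), array([281., 334.])]
```

View pics/w14.png

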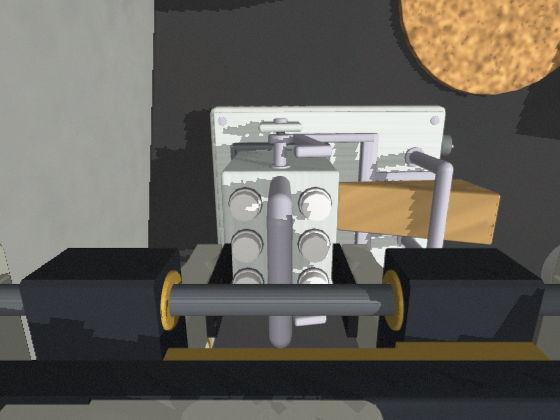

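step_arm(commands="0 0 0 0 0 0; 0 0 0 0 0 0; 0 0 0 0 0 0; 0 0 0 0 0 0; 0 0 0 0 0 0", jaw=0, grip_force=50)

```text
t: 26.8
eef_pos: [0.6576, -0.0205, 0.176]
ee_rot: [-3.14, -0.001, -1.436]
force: [0.8, 0.6, -0.2]
width: 0.0098
```

step_arm(commands="0 0 -2 0 0 0; 0 0 -3 0 0 0; 0 0 -3 0 0 0; 0 0 0 0 0 0")

```text
t: 27.3
eef_pos: [0.6572, -0.0205, 0.184]
ee_rot: [-3.141, -0.0, -1.436]
force: [-0.8, 0.6, -6.1]
width: 0.0098
```

The measured force equals the block's weight (6.1 N), so the hooks have let go. I'll lift straight up.

step_arm(commands="0 0 -10 0 0 0; 0 0 -16 0 0 0; 0 0 -18 0 0 0; 0 0 -18 0 0 0; 0 0 -18 0 0 0; 0 0 -16 0 0 0; 0 0 -8 0 0 0; 0 0 0 0 0 0")

```text
t: 28.3
eef_pos: [0.6573, -0.0204, 0.2883]
ee_rot: [-3.14, -0.0, -1.436]
force: [0.0, 0.3, -6.8]
width: 0.0097
```

```bash
python3 - <<'E'
from ins import *
s=get_state(); print(s["t"],s["eef_pos"],s["ee_rot"],s["force"],s["moment"],s["width"],s["q"].round(3))
w=grab_frame("wrist"); save(w,"w15"); S=grab_frame("scene"); save(S,"s15")
cv2.imwrite("pics/s15z.png",cv2.resize(S["frame"][120:255,230:410,::-1],(800,600),interpolation=cv2.INTER_CUBIC))
E
```

```text
28.3 [ 0.65733858 -0.02036781  0.28833725] [-3.14036467e+00 -2.56574253e-04 -1.43641003e+00] [ 0.02904251  0.25750326 -6.80389976] [0.01020365 0.07916685 0.00634087] 0.009700118549316704 [ 0.265  0.31   0.025  0.    -1.285 -0.131]
```

View pics/s15z.png

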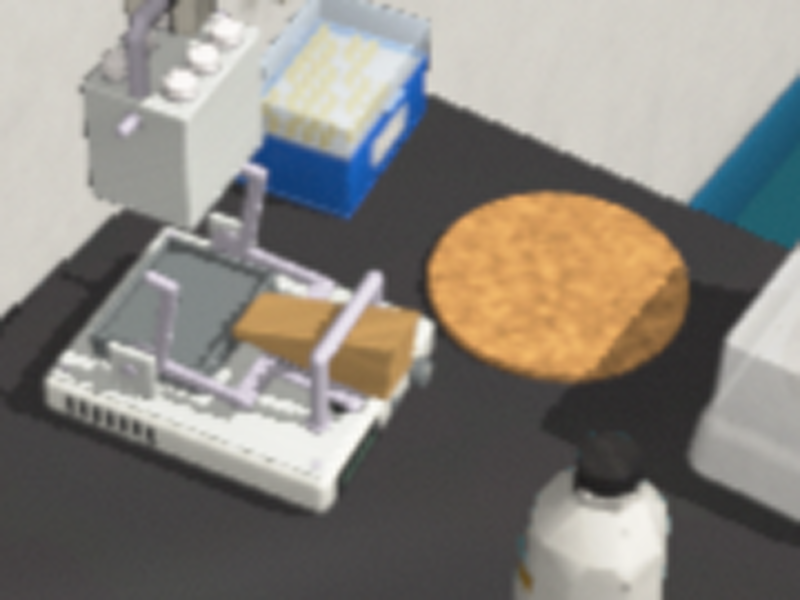

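View pics/w15.png

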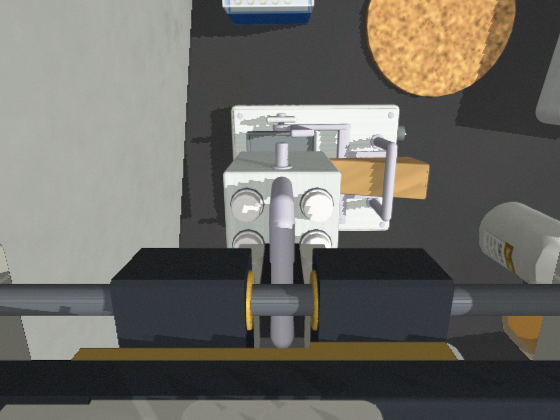

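```bash
python3 - <<'E'
from ins import *
e=[np.pi,0,-1.436]
p,Rm=plan([.509,-.204,.288],e,10)
E
```

```text
16.2 17.1 -0.1 0.0001 -0 -0; 16.2 17.1 -0.1 0.0001 -0 -0; 16.3 17.1 -0 0.0001 -0 -0; 16.2 17.1 -0.1 0.0001 -0 -0; 16.2 17.1 -0.1 0.0001 -0 -0; 16.2 17.1 -0.1 0.0001 -0 -0; 16.2 17.1 -0.1 0.0001 -0 -0; 16.2 17.2 -0.1 0.0001 -0 -0
16.3 17.1 -0.1 0.0001 -0 -0; 16.2 17.1 -0.1 0.0001 -0 -0
end [ 0.509 -0.204  0.288] [-3.1414e+00 -2.0000e-04 -1.4365e+00]
```

step_arm(commands="6 6.3 0 0 0 0; 12 12.6 0 0 0 0; 18 19 0 0 0 0; 18 19 0 0 0 0; 18 19 0 0 0 0; 18 19 0 0 0 0; 18 19 0 0 0 0; 18 19 0 0 0 0")

```text
t: 29.4
eef_pos: [0.5412, -0.1645, 0.288]
ee_rot: [-3.141, -0.001, -1.436]
force: [0.4, -0.3, -6.7]
width: 0.0098
```

step_arm(commands="18 19 0 0 0 0; 12.2 12.9 0 0 0 0; 6 6.4 0 0 0 0; 0 0 10 0 0 0; 0 0 18 0 0 0; 0 0 20 0 0 0; 0 0 20 0 0 0; 0 0 14 0 0 0")

```text
t: 30.4
eef_pos: [0.5093, -0.2035, 0.2041]
ee_rot: [3.141, 0.0, -1.436]
force: [0.3, -0.1, -6.8]
width: 0.0097
```

step_arm(commands="0 0 10 0 0 0; 0 0 0 0 0 0; 0 0 0 0 0 0")

```text
t: 30.78
eef_pos: [0.5098, -0.2042, 0.1965]
ee_rot: [-3.14, -0.001, -1.436]
force: [0.5, 0.2, -5.9]
width: 0.0094
```

```bash
python3 - <<'E'
from ins import *
s=get_state(); print(s["t"],s["eef_pos"],s["ee_rot"],s["force"],s["moment"],s["width"],s["q"].round(3))
w=grab_frame("wrist"); save(w,"w16"); S=grab_frame("scene"); save(S,"s16")
cv2.imwrite("pics/s16z.png",cv2.resize(S["frame"][120:255,270:450,::-1],(800,600),interpolation=cv2.INTER_CUBIC))
T=grab_frame("top"); save(T,"t16")
print("mat edge px", [proj(w,[.5093+.08*np.cos(a),-.2038+.08*np.sin(a),.008],s).round().tolist() for a in np.arange(0,6.28,.785)])
E
```

```text
30.775 [ 0.50979938 -0.20424184  0.19647296] [-3.14020737e+00 -9.12129210e-04 -1.43612063e+00] [ 0.49155448  0.2429667  -5.92005585] [ 0.04159758  0.04704587 -0.00282425] 0.009422314204879842 [-2.400e-02  1.960e-01 -3.470e-01  1.000e-03 -1.026e+00  1.580e-01]
mat edge px [[199.0, 176.0], [218.0, 234.0], [271.0, 262.0], [330.0, 248.0], [364.0, 197.0], [351.0, 135.0], [294.0, 100.0], [229.0, 118.0]]
```

View pics/s16z.png

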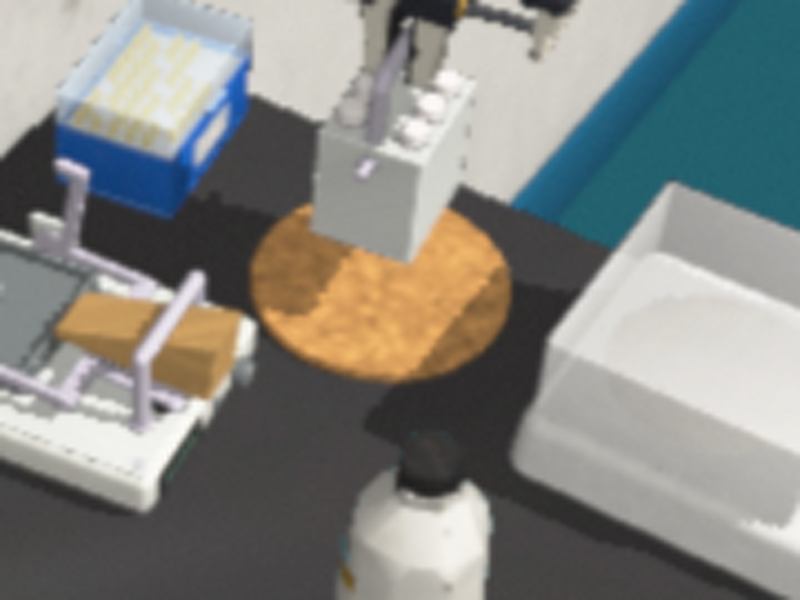

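View pics/w16.png

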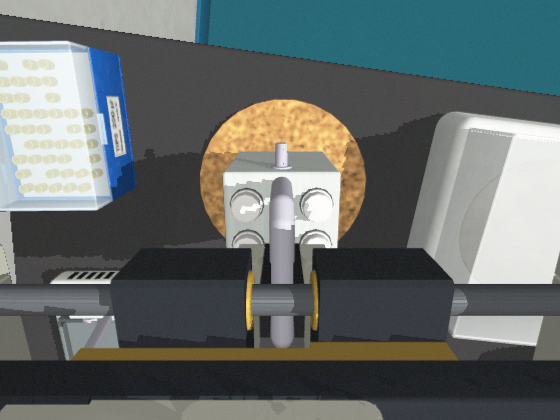

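```bash
python3 - <<'E'
from ins import *
s=get_state(); w=grab_frame("wrist"); S=grab_frame("scene"); T=cv2.imread("pics/top0.png")
print(tri([ray(w,(458,118),s),ray(S,(420.8,161.6))]))
print(tri([ray(w,(437,340),s),ray(S,(270+553*.225,120+345*.225))]))
E
```

```text
(array([ 0.38304115, -0.29417823,  0.07808877]), [0.01255234481932212, 0.012552344819322247])
(array([ 0.36832359, -0.12260994,  0.10077618]), [0.007081221942184998, 0.007081221942184776])
```

step_arm(commands="0 0 10 0 0 0; 0 0 14 0 0 0; 0 0 14 0 0 0; 0 0 10 0 0 0; 0 0 5 0 0 0; 0 0 2 0 0 0; 0 0 0 0 0 0")

```text
t: 31.9
eef_pos: [0.5095, -0.2042, 0.141]
ee_rot: [-3.141, -0.001, -1.436]
force: [0.3, 1.2, -5.4]
width: 0.0095
```

step_arm(commands="0 0 1.5 0 0 0; 0 0 1.5 0 0 0; 0 0 1 0 0 0; 0 0 0 0 0 0; 0 0 0 0 0 0")

```text
t: 32.52
eef_pos: [0.5093, -0.2042, 0.1369]
ee_rot: [-3.141, -0.0, -1.436]
force: [0.9, 0.0, -6.6]
width: 0.0094
```

step_arm(commands="0 0 0.7 0 0 0; 0 0 0.6 0 0 0; 0 0 0 0 0 0")

```text
t: 32.9
eef_pos: [0.5096, -0.2042, 0.1358]
ee_rot: [-3.141, -0.001, -1.436]
force: [-0.2, -0.0, -4.8]
width: 0.0097
```

step_arm(commands="0 0 0.7 0 0 0; 0 0 0 0 0 0; 0 0 0 0 0 0")

```text
t: 33.28
eef_pos: [0.5097, -0.2043, 0.1357]
ee_rot: [-3.14, -0.001, -1.436]
force: [-2.7, 1.9, 7.3]
width: 0.0095
```

step_arm(commands="0 0 -0.4 0 0 0; 0 0 0 0 0 0")

```text
t: 33.52
eef_pos: [0.5097, -0.2043, 0.1357]
ee_rot: [-3.14, -0.001, -1.436]
force: [-1.8, 2.3, 5.5]
width: 0.009
```

step_arm(commands="0 0 0 0 0 0; 0 0 0 0 0 0; 0 0 0 0 0 0; 0 0 0 0 0 0", jaw=44)

```text
t: 34.02
eef_pos: [0.5093, -0.2042, 0.1351]
ee_rot: [-3.141, -0.0, -1.436]
force: [-0.3, 0.6, 0.4]
width: 0.0418
```

step_arm(commands="0 0 -8 0 0 0; 0 0 -20 0 0 0; 0 0 -30 0 0 0; 0 0 -40 0 0 0; 0 0 -40 0 0 0; 0 0 -20 0 0 0; 0 0 0 0 0 0; 0 0 0 0 0 0")

```text
t: 35.02
eef_pos: [0.5088, -0.204, 0.2927]
ee_rot: [3.141, 0.0, -1.437]
force: [0.2, -0.4, -1.3]
width: 0.0441
```

```bash
python3 - <<'E'
from ins import *
s=get_state(); print(s["t"],s["eef_pos"],s["ee_rot"],s["force"],s["width"])
w=grab_frame("wrist"); save(w,"w17"); S=grab_frame("scene"); save(S,"s17");T=grab_frame("top"); save(T,"t17")
cv2.imwrite("pics/s17z.png",cv2.resize(S["frame"][120:255,240:420,::-1],(800,600),interpolation=cv2.INTER_CUBIC))
a=S["frame"][185:225,290:330,::-1]; cv2.imwrite("pics/s17y.png",cv2.resize(a,(600,600),interpolation=cv2.INTER_CUBIC))
E
```

```text
35.025 [ 0.50882022 -0.20398486  0.29272013] [ 3.14142335e+00  3.03124806e-05 -1.43650855e+00] [ 0.18347798 -0.41550078 -1.34386477] 0.04413291215750553
```

View pics/s17z.png

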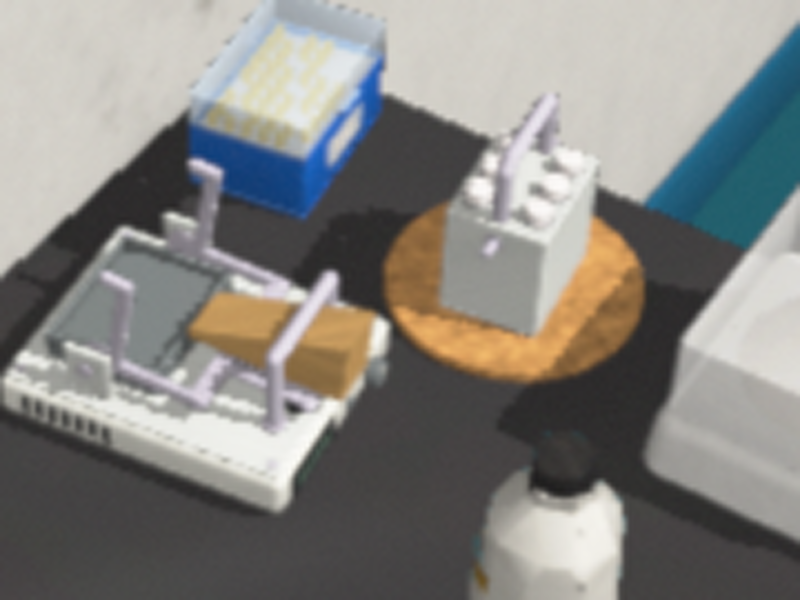

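View pics/w17.png

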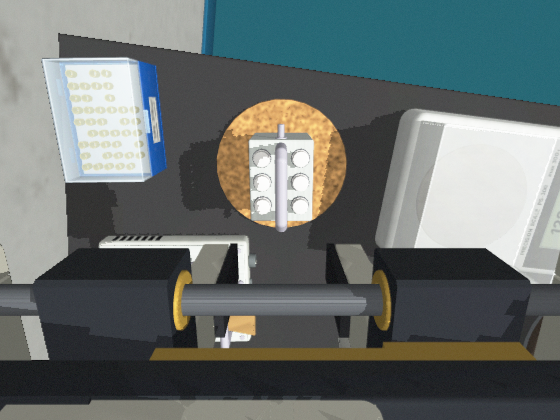

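View pics/s17.png

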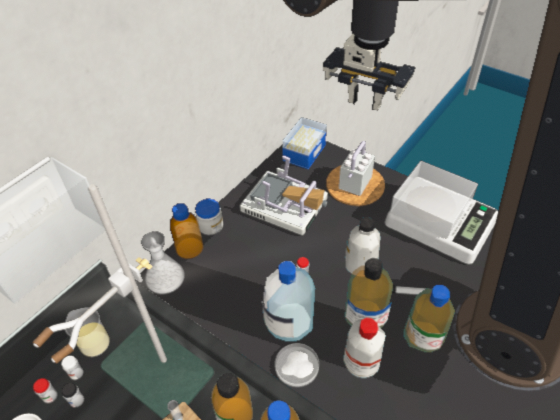

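View pics/s17y.png

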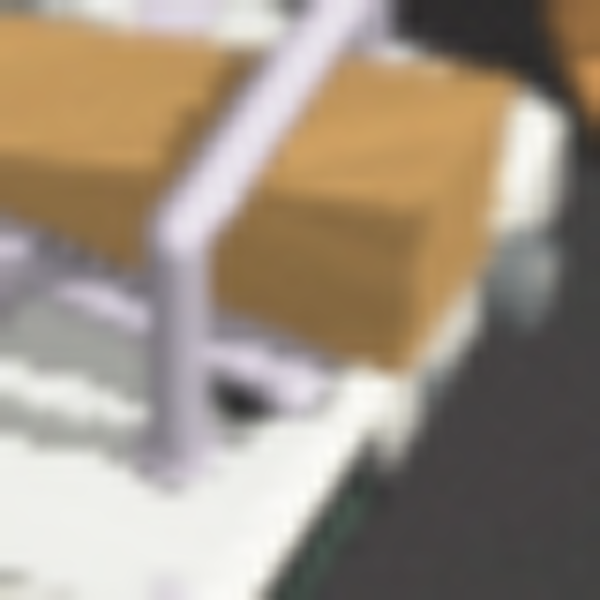

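The block stands upright and wholly on the mat. The wedge and paddle have not moved (the lip still reads about 51 mm), and the bystanders are where they were.

```bash
python3 -c "
from station import *
print(job_done())"
```

```text
the job is handed in; nothing more can be done
None
```

The job is handed in, finished at about 35 s of the 61 s allowed. The block is on the cork mat and the wedge is still holding the paddle down.

- **Wedge:** I slid it under the guard bar by hand grip, let go, then pushed its thick end with closed fingers. I stopped at about 26 N, once the force was rising steeply. The scene picture put about 64 mm of it past the bar and the paddle lip at about 51 mm, so the paddle is on its stop. The picture looked the same after the block was out.
- **Block:** It lifted freely at about 6–7 N, which is just its weight, and I set it down at the mat's centre. It touched down a little firmly: the wrist read about +7 N before I eased off, some 14 N on the block. The last pictures show it upright with mat visible around it.
- **Bystanders:** By eye they stand where they were in the first pictures. I did not measure them again.
- **Disagreement:** The thick end's lower edge looked a few millimetres higher than the given geometry. I put this down to rounded corners and calibration; the lip height and the push force both agree with the stop.

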